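Scoop rolls from a tilt-out bin

ROBOT

A 6-joint arm with a two-finger parallel gripper is mounted at the origin on the work surface. World frame = base frame: x ahead of the robot, y to its left, z up, the work surface at z = 0. Lengths are in mm, angles in rad, forces in N, time in s.
With the tool pointing down it reaches from about 300 to 850 mm from the base axis. Payload 5.4 kg.
Tool frame: the origin (TCP) lies on the centre line of the jaws, within the pads' length; the fingertips stand 25 mm ahead of it and the grasp point (between the pads) lies 6 mm ahead of it; z points along the fingers, y is the line along which they close (so a half turn about z gives the same grasp; the last joint's range is limited). The gripper opens to 85 mm and grips with 20 to 120 N. Pads are 22 mm wide; open, the fingers measure 114 mm over their backs; the gripper's body (76 mm by 85 mm) begins 54 mm behind the grasp point. The pads swing forward as they close: fully open they stand 13 mm farther back than shut.
Start: joints at [-1.524, 0.158, 1.597, -0, 1.386, -0.21], TCP at [146.019, -556.134, 232.599] pointing down, gripper open.
Joint ranges: [-2.91, 2.91], [-0.94, 2.29], [0.18, 2.7], [-1.29, 4.43], [0.17, 2.64], [-3, 3]. Speed limits (rad/s): [2.57, 2.57, 3.14, 3.14, 3.14, 3.14].

INTERFACE

Orientations are given as a unit quaternion [x, y, z, w].
In Python, from station import ctrl gives the robot as it stands.
- The arm moves only by the tool play_rows, never from a script. Its argument "commands" is a list of rows, each a list of 3 entries, a list of its own where there are three numbers: the shift along the world's x, y, z in cm, then the turn, a rotation vector about the world's x, y, z in degrees, then the finger opening in cm, from 0 to 8.54. A call has 1 to 5 rows; each row is the pose to reach, as a shift and turn from the pose commanded when the call began; what a row does not reach only later rows make up. A row lasts 1/12 s, in which the tool goes at most 41.7 mm and 7.16 degrees, less where a joint would pass 70% of its speed; a pose out of reach is approached as far as the arm can. A call with a gripper value outside its range is refused whole. The fingers move at their own pace and stop on an object; "grip_force" is the grip in N (left out, the last holds). Time passes only in rows, so rows that repeat a pose let the fingers close. It gives the time, the measured TCP pose, the force, the opening and the grip force at its end, in the units of the state.
- ctrl.sense(): the state, without advancing time (a new reading comes with each control period).
- ctrl.get_image(name): name is "scene" or "top" or "wrist"; returns a dict with "image" (480x640x3 uint8, blue, green, red), "intrinsics" (3x3 intrinsics, pixels), "R" (3x3) and "t" (3): a world point X has camera coordinates R X + t. Camera axes: x right, y down, z forward; pixel columns grow to the right and rows downward; lengths in mm; the calibration is good to about 2 mm. The wrist camera is an equidistant fisheye: a pixel r from the principal point sees the ray r / f radians off the axis. A picture is of the moment at which its call begins. There is no depth.
- ctrl.job_done(): hands the job in; it is judged then, once.
The state is a dict: "time": time; "joint_positions": joint angles; "joint_vel": joint speeds; "effort": joint torques, N m; "eef_pos": TCP position; "orientation": TCP orientation; "force": force on the tool from outside, world axes, zero at the start; "torque": the same for the moment, N m; "grip_width": finger opening in mm; "finger_force": force on a finger pad.
Only numpy, scipy, OpenCV 4.12 (cv2) and the standard library are available. Lean on these libraries where they do the work, as an engineer would, in place of code of your own. Each camera call takes 0.05 s, during which the arm holds its last target. There are 200 camera calls.

TASK

In the two-bin rack, swing the tilt-out bin that holds the bread rolls all the way forward, scoop out at least two rolls with the bun scoop and tip them into the round basket. Then set the scoop flat on its white board and push the bin fully shut, with the other rolls still in it. Never touch the rolls with the gripper, and leave the other bin and everything else on the table where they are.

Things in the scene. Friction and masses are not known exactly. Their poses are not given: they have to be found in the camera images.
- roll_bin (a joint): tilt-out bin of clear plastic, 0.5 kg, with 7 rolls, in the left or right bay; swing angle in rad, 0 = shut, 0.75 = fully forward on its stop. It turns about a level pivot line at roll_bin_hinge, its top coming towards the robot. Past about 0.45 it falls forward by itself and stays on the stop, below about 0.15 it falls shut, between it may stay where left; pull force a few N
- roll_bin_hinge (a point): middle of the roll bin's pivot line; frame turns with the bin: shut, x points level into the rack, y along the pivot, z up. Bin in this frame (mm): inside width 224 (y -112..112), floor z = 0 from x = -30 to 85, front panel 3 thick, inner face from (x -30, z 0) leaning out 12 deg to the rim at (x -62, z 150), back wall 110 high at x = 85, open top
- roll_bin_trough (a point): middle of the inside corner between floor and front panel of the roll bin, at (-30, 0, 0) mm in the hinge frame, same axes. With the bin fully forward the front panel is a chute sloping down into the rack at 35 deg below level, the floor rises at 43 deg behind, and the rolls gather in this trough
- roll_bin_handle (a point): middle of the roll bin's steel handle: a round bar 12 mm thick and 110 mm long along y, at (-112, 0, 160) mm in the hinge frame, carried on two slanting arms at its ends, free above and on both sides (40 mm clear to the rim of the front panel, 10 mm higher than the rim); turns with the bin. When the bin is fully forward the bar hangs about 41 mm above the hinge's height
- box_bin_hinge (a point): the same point of the other, identical bin in the other bay, which holds paper-wrapped boxes and must stay shut
- box_bin (a joint): swing angle of that other bin in rad, 0 = shut
- rack: steel rack on the table, fixed; origin on the table under the pivot line, midway between the bays; x into the rack, y left, z up. Bays at y = -126 and +126 mm; uprights at y = -252, 0, 252, 12 thick. A wire shelf lies over the bins from x = -13 to 121 at height 230 to 245, with small cartons at its rear up to 275
- scoop: steel bun scoop, 240 g, loose, standing flat on the board; origin: middle of the pan's underside, x to the open front edge, z up. Pan 130 (x) x 92 mm, 3 thick, heel wall 46 high at x = -65, side walls 42 high at the rear, raked down to nothing at the front edge. Black handle 24 (y) x 16 mm, 125 long, starts at (-63, 0, 22) and rises backwards 58 deg, along (-0.530, 0, 0.848)
- scoop_grip (a point): point on the handle's centre line, 28 mm before its upper end, at (-114.4, 0, 104.3) mm in the scoop's frame, axes as the scoop's; the handle is 24 mm wide here across y
- board_top (a point): middle of the top of a fixed white plastic board, 210 (x) x 190 (y) x 12 mm, where the scoop stands and belongs; on the left or the right
- basket_mid (a point): axis of a round open metal basket, 700 g, loose, this point 30 mm above the table: rim 60 mm high, 216 mm across outside, 208 inside; inside 162 across at the bottom; floor 6 thick; on the side opposite the board
- roll0: bread roll, rigid, oval, 62 mm long (its y) and 46 mm thick, 30 g, dry crust that slides easily, origin at its centre; in the roll bin
- roll1: bread roll, rigid, oval, 62 mm long (its y) and 46 mm thick, 30 g, dry crust that slides easily, origin at its centre; in the roll bin
- roll2: bread roll, rigid, oval, 62 mm long (its y) and 46 mm thick, 30 g, dry crust that slides easily, origin at its centre; in the roll bin
- roll3: bread roll, rigid, oval, 62 mm long (its y) and 46 mm thick, 30 g, dry crust that slides easily, origin at its centre; in the roll bin
- roll4: bread roll, rigid, oval, 62 mm long (its y) and 46 mm thick, 30 g, dry crust that slides easily, origin at its centre; in the roll bin
- roll5: bread roll, rigid, oval, 62 mm long (its y) and 46 mm thick, 30 g, dry crust that slides easily, origin at its centre; in the roll bin
- roll6: bread roll, rigid, oval, 62 mm long (its y) and 46 mm thick, 30 g, dry crust that slides easily, origin at its centre; in the roll bin
- syrup: glass bottle, 60 mm across, 190 high, origin under its centre, must not be disturbed
- jam: jar, 72 mm across, 90 high, origin under its centre, must not be disturbed
- cup: small white cup, 68 mm across, 60 high, origin under its centre, must not be disturbed
- tongs: serving tongs lying on the table, 270 mm long along x (x -130..145), 60 wide, 30 high, must not be disturbed
Things that resemble listed ones, but are neither listed nor needed, are in the scene too. What is shaped like the roll2 but yellow is not meant. What is shaped like the roll1 but blue is not meant.

How it is judged (in metres and radians):
On the way, in this order (a step that is already met when the one before it is completed fails the run):
1. the roll bin is swung fully forward (value of joint roll_bin above 0.68 rad), for 0.2 s.
2. at least two rolls are in the basket ((distance between each of roll1, roll0 and basket_mid below 0.105 m or distance between each of roll2, roll0 and basket_mid below 0.105 m or distance between each of roll2, roll1 and basket_mid below 0.105 m or distance between each of roll3, roll0 and basket_mid below 0.105 m or distance between each of roll3, roll1 and basket_mid below 0.105 m or distance between each of roll3, roll2 and basket_mid below 0.105 m or distance between each of roll4, roll0 and basket_mid below 0.105 m or distance between each of roll4, roll1 and basket_mid below 0.105 m or distance between each of roll4, roll2 and basket_mid below 0.105 m or distance between each of roll4, roll3 and basket_mid below 0.105 m or distance between each of roll5, roll0 and basket_mid below 0.105 m or distance between each of roll5, roll1 and basket_mid below 0.105 m or distance between each of roll5, roll2 and basket_mid below 0.105 m or distance between each of roll5, roll3 and basket_mid below 0.105 m or distance between each of roll5, roll4 and basket_mid below 0.105 m or distance between each of roll6, roll0 and basket_mid below 0.105 m or distance between each of roll6, roll1 and basket_mid below 0.105 m or distance between each of roll6, roll2 and basket_mid below 0.105 m or distance between each of roll6, roll3 and basket_mid below 0.105 m or distance between each of roll6, roll4 and basket_mid below 0.105 m or distance between each of roll6, roll5 and basket_mid below 0.105 m)), for 0.3 s.
At the end, for the whole second after the job is handed in: Two or more rolls in the basket (centre within 105 mm of basket_mid), every other roll in the roll bin; scoop flat on the board (origin within 90 mm along, 80 mm across its middle, tilt below 0.1 rad); both bins shut (below 0.06 rad); basket upright; all at rest ((distance between each of roll1, roll0 and basket_mid below 0.105 m or distance between each of roll2, roll0 and basket_mid below 0.105 m or distance between each of roll2, roll1 and basket_mid below 0.105 m or distance between each of roll3, roll0 and basket_mid below 0.105 m or distance between each of roll3, roll1 and basket_mid below 0.105 m or distance between each of roll3, roll2 and basket_mid below 0.105 m or distance between each of roll4, roll0 and basket_mid below 0.105 m or distance between each of roll4, roll1 and basket_mid below 0.105 m or distance between each of roll4, roll2 and basket_mid below 0.105 m or distance between each of roll4, roll3 and basket_mid below 0.105 m or distance between each of roll5, roll0 and basket_mid below 0.105 m or distance between each of roll5, roll1 and basket_mid below 0.105 m or distance between each of roll5, roll2 and basket_mid below 0.105 m or distance between each of roll5, roll3 and basket_mid below 0.105 m or distance between each of roll5, roll4 and basket_mid below 0.105 m or distance between each of roll6, roll0 and basket_mid below 0.105 m or distance between each of roll6, roll1 and basket_mid below 0.105 m or distance between each of roll6, roll2 and basket_mid below 0.105 m or distance between each of roll6, roll3 and basket_mid below 0.105 m or distance between each of roll6, roll4 and basket_mid below 0.105 m or distance between each of roll6, roll5 and basket_mid below 0.105 m) and (distance between roll0 and basket_mid below 0.105 m or (x of roll0 in the frame of roll_bin_hinge between -0.075 and 0.09 m and y of roll0 in the frame of roll_bin_hinge between -0.115 and 0.115 m and z of roll0 in the frame of roll_bin_hinge between 0 and 0.15 m)) and (distance between roll1 and basket_mid below 0.105 m or (x of roll1 in the frame of roll_bin_hinge between -0.075 and 0.09 m and y of roll1 in the frame of roll_bin_hinge between -0.115 and 0.115 m and z of roll1 in the frame of roll_bin_hinge between 0 and 0.15 m)) and (distance between roll2 and basket_mid below 0.105 m or (x of roll2 in the frame of roll_bin_hinge between -0.075 and 0.09 m and y of roll2 in the frame of roll_bin_hinge between -0.115 and 0.115 m and z of roll2 in the frame of roll_bin_hinge between 0 and 0.15 m)) and (distance between roll3 and basket_mid below 0.105 m or (x of roll3 in the frame of roll_bin_hinge between -0.075 and 0.09 m and y of roll3 in the frame of roll_bin_hinge between -0.115 and 0.115 m and z of roll3 in the frame of roll_bin_hinge between 0 and 0.15 m)) and (distance between roll4 and basket_mid below 0.105 m or (x of roll4 in the frame of roll_bin_hinge between -0.075 and 0.09 m and y of roll4 in the frame of roll_bin_hinge between -0.115 and 0.115 m and z of roll4 in the frame of roll_bin_hinge between 0 and 0.15 m)) and (distance between roll5 and basket_mid below 0.105 m or (x of roll5 in the frame of roll_bin_hinge between -0.075 and 0.09 m and y of roll5 in the frame of roll_bin_hinge between -0.115 and 0.115 m and z of roll5 in the frame of roll_bin_hinge between 0 and 0.15 m)) and (distance between roll6 and basket_mid below 0.105 m or (x of roll6 in the frame of roll_bin_hinge between -0.075 and 0.09 m and y of roll6 in the frame of roll_bin_hinge between -0.115 and 0.115 m and z of roll6 in the frame of roll_bin_hinge between 0 and 0.15 m)) and linear speed of each of roll0, roll1, roll2, roll3, roll4, roll5, roll6 below 0.03 m/s and x of scoop in the frame of board_top between -0.09 and 0.09 m and y of scoop in the frame of board_top between -0.08 and 0.08 m and z of scoop in the frame of board_top between -0.006 and 0.008 m and angle between each of scoop, basket_mid's own z axis and vertical below 0.1 rad and linear speed of scoop below 0.02 m/s and value of joint each of roll_bin, box_bin below 0.06 rad); the robot touches nothing.
It fails at once if the gripper or arm touches a roll (contact force between any of the fingers, the arm and roll0 above 0.3 N or contact force between any of the fingers, the arm and roll1 above 0.3 N or contact force between any of the fingers, the arm and roll2 above 0.3 N or contact force between any of the fingers, the arm and roll3 above 0.3 N or contact force between any of the fingers, the arm and roll4 above 0.3 N or contact force between any of the fingers, the arm and roll5 above 0.3 N or contact force between any of the fingers, the arm and roll6 above 0.3 N).
It fails at once if the other bin is swung out (value of joint box_bin above 0.15 rad).
It fails at once if the bottle, jar, cup or tongs are pushed by more than 30 mm or tipped over (distance of any of syrup, jam, cup, tongs from where it was at the start of the episode above 0.03 m or angle between any of syrup, jam, cup, tongs's own z axis and vertical above 0.35 rad).
It fails at once if the basket is pushed more than 50 mm (distance of basket_mid from where it was at the start of the episode above 0.05 m).
It also fails if it takes over 72 s, if anything falls off the work surface, if the arm or the gripper's body presses on something with over 40 N, if the wrist force passes 120 N, or if a joint passes its speed limit or range.

## Working session

There is one attempt and no reset: what is moved stays moved. The work goes in short steps, Python scripts to look and compute and a tool call to move; the robot and the scene stay as the last step left them, time stands still between calls to the robot, and variables do not carry over. Pictures are saved under pics/ and viewed, at most 10 in all, crops included, and the job is handed in when it is done.

Besides the shell and the picture viewer there is one more tool, called after "Call:" in YAML: its name, and indented under it one key for each argument. play_rows: Moves the arm, as the interface text tells. Its arguments: {"type":"object","properties":{"commands":{"type":"array","items":{"type":"array"}},"grip_force":{"type":"number"}},"required":["commands"]}

```bash
mkdir -p pics; ls
python3 - <<'E'
from station import ctrl
import cv2,numpy as np,pickle
d={}
for n in("scene","top"):
    c=ctrl.get_image(n);d[n]=c
    cv2.imwrite(f"pics/{n}0.png",c["image"]);print(n,np.round(c["intrinsics"],1).tolist(),np.round(c["R"],3).tolist(),np.round(c["t"]).tolist())
pickle.dump(d,open("cams.pkl","wb"))
s=ctrl.sense();print({k:np.round(v,3).tolist() for k,v in s.items()})
E
```

```text
pics
scene [[435.3, 0.0, 319.0], [0.0, 435.3, 239.0], [0.0, 0.0, 1.0]] [[0.083, 0.996, -0.011], [0.787, -0.073, -0.612], [-0.611, 0.042, -0.791]] [-41.0, -346.0, 1503.0]
top [[479.9, 0.0, 310.9], [0.0, 479.9, 241.7], [0.0, 0.0, 1.0]] [[-0.013, -1.0, 0.007], [-0.987, 0.011, -0.163], [0.163, -0.009, -0.987]] [18.0, 569.0, 1026.0]
{'time': 0.1, 'joint_positions': [-1.524, 0.159, 1.598, 0.0, 1.386, -0.21], 'joint_vel': [0.001, -0.001, -0.004, 0.0, 0.001, 0.001], 'effort': [-0.0, -39.699, -33.234, -0.0, 0.004, -0.0], 'eef_pos': [146.013, -555.577, 231.696], 'orientation': [0.992, 0.128, 0.0, -0.001], 'force': [0.945, -0.128, 0.18], 'torque': [-0.012, 0.025, -0.004], 'finger_force': 0.0, 'grip_width': 85.457}
```

View pics/scene0.png

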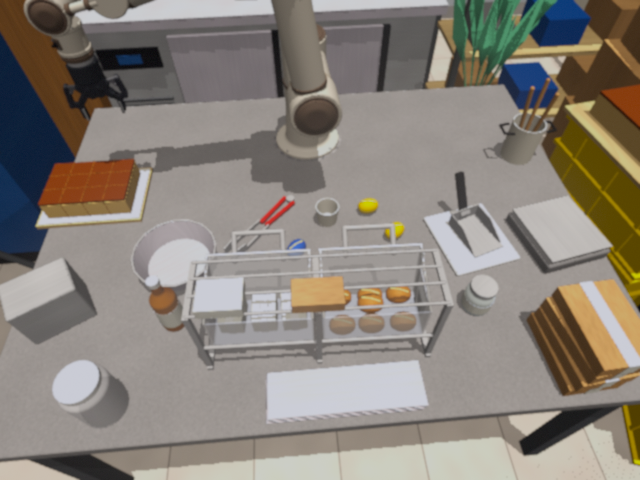

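View pics/top0.png

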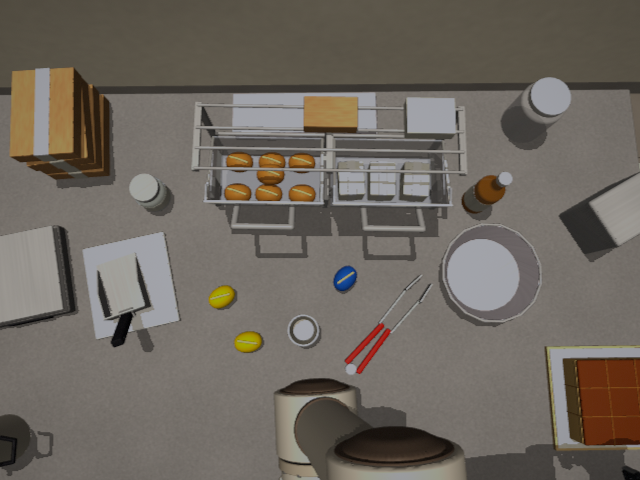

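The top view shows the roll bin in the left bay (handle bar at about (262,224)), the scoop on its board at (125,285) and the basket at (490,273). The box bin is in the right bay, at (385,180). The yellow rolls at (222,296) and (248,342) and the blue one at (345,278) are decoys. The orange rolls in the left bay fit the description. I'll check that in an enlarged crop.

Run:
```python
import cv2
i=cv2.imread("pics/top0.png")
cv2.imwrite("pics/crop1.png",cv2.resize(i[90:355,75:340],None,fx=2.26,fy=2.26,interpolation=cv2.INTER_CUBIC))
```

```text
(no output)
```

View pics/crop1.png

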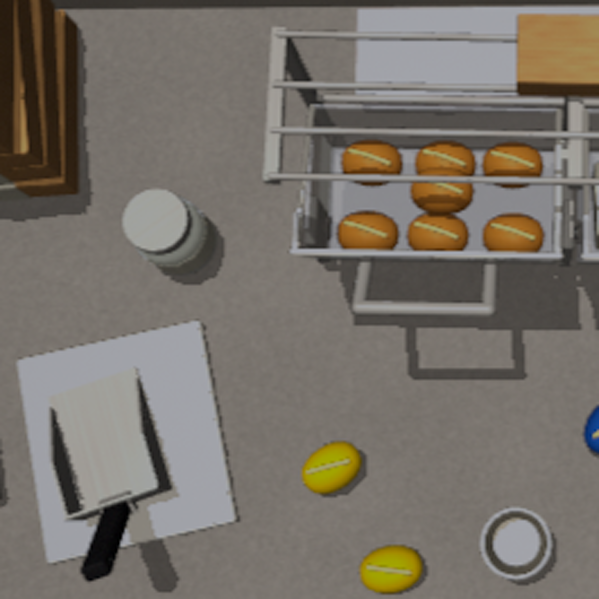

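```bash
cat > h.py <<'E'
import cv2,numpy as np,pickle
C=pickle.load(open("cams.pkl","rb"))
def ray(n,p):
    c=C[n];R=np.array(c["R"]);t=np.array(c["t"]).ravel();K=np.array(c["intrinsics"])
    return -R.T@t,R.T@np.linalg.inv(K)@np.array([*p,1.])
def atz(p,z,n="top"):
    o,d=ray(n,p);return o+d*(z-o[2])/d[2]
def tri(a,b):
    o1,d1=ray("top",a);o2,d2=ray("scene",b)
    d1/=np.linalg.norm(d1);d2/=np.linalg.norm(d2)
    s=np.linalg.lstsq(np.c_[d1,-d2],o2-o1,rcond=None)[0]
    p,q=o1+s[0]*d1,o2+s[1]*d2
    return (p+q)/2,np.linalg.norm(p-q)
def proj(n,X):
    c=C[n];x=np.array(c["R"])@np.array(X)+np.array(c["t"]).ravel();x=np.array(c["intrinsics"])@x;return x[:2]/x[2]
cr=lambda u,v:(75+u/2.26,90+v/2.26)
E
python3 - <<'E'
from h import *
np.set_printoptions(precision=1,suppress=True)
B=[atz(cr(*p),12) for p in [(18,360),(201,321),(237,520),(50,562)]]
print(B,np.mean(B,0),[np.linalg.norm(B[i]-B[i-1]) for i in range(4)])
print("scoop front",atz(cr(51,408),15),atz(cr(136,369),15),"heel bot/top",atz(cr(100,503),50), "handle top",atz(cr(97,575),140),"root",atz(cr(118,503),37))
print("bar ends L",tri(cr(358,308),(345,228)),tri(cr(492,310),(394,228)))
print("box bar",tri((362,228),(233,233)),tri((423,230),(285,233)))
T=lambda p,z:atz(p,z)
for z in(170,190,210):print(z,atz(cr(358,308),z),atz(cr(492,310),z),atz((362,228),z),atz((423,230),z))
for z in (6,60):print("basket",z,[atz(p,z) for p in [(442,273),(541,273),(490,225),(490,322),(448,273),(519,273),(483,240),(483,309)]])
E
```

```text
[array([563.1, 534.1,  12. ]), array([601.2, 350.3,  12. ]), array([399.9, 307.1,  12. ]), array([361.4, 489.7,  12. ])] [481.4 420.3  12. ] [np.float64(206.5189039041954), np.float64(187.7686342462645), np.float64(205.8982768242879), np.float64(186.59317020923655)]
scoop front [513.4 496.5  15. ] [552.  413.1  15. ] heel bot/top [417.5 428.9  50. ] handle top [353.7 393.4 140. ] root [417.5 416.5  37. ]
bar ends L (array([572.2, 106.4, 213.8]), np.float64(103.77587321837144)) (array([583.7, 103.9, 219.7]), np.float64(117.96070397568042))
box bar (array([ 572.4, -140.6,  213.8]), np.float64(112.48892130999056)) (array([ 568.9, -137.8,  224.2]), np.float64(117.3799081346112))
170 [581.4 165.7 170. ] [578.3  48.2 170. ] [575.1 -89.3 170. ] [ 569.7 -210.4  170. ]
190 [577.4 162.6 190. ] [574.4  47.6 190. ] [571.2 -87.  190. ] [ 565.9 -205.5  190. ]
210 [573.4 159.5 210. ] [570.5  47.  210. ] [567.4 -84.6 210. ] [ 562.2 -200.5  210. ]
basket 6 [array([ 499.3, -289.7,    6. ]), array([ 496.6, -518.2,    6. ]), array([ 610.5, -408.6,    6. ]), array([ 386.9, -392.2,    6. ]), array([ 499.2, -303.5,    6. ]), array([ 497.2, -467.3,    6. ]), array([ 575.2, -389.7,    6. ]), array([ 416.2, -378.4,    6. ])]
basket 60 [array([ 494.2, -274.4,   60. ]), array([ 491.6, -491.7,   60. ]), array([ 599.9, -387.5,   60. ]), array([ 387.2, -371.9,   60. ]), array([ 494. , -287.6,   60. ]), array([ 492.2, -443.3,   60. ]), array([ 566.3, -369.5,   60. ]), array([ 415.1, -358.8,   60. ])]
```

Run:
```python
from h import *
np.set_printoptions(precision=1,suppress=True)
print("bar ends L",tri(cr(358,308),(394,228)),tri(cr(492,310),(345,228)))
print("box bar",tri((362,228),(285,233)),tri((423,230),(233,233)))
i=C["scene"]["image"]
a=cv2.resize(i[160:350,180:460],None,fx=2.8,fy=2.8,interpolation=cv2.INTER_CUBIC)
cv2.imwrite("pics/crop2.png",a)
```

```text
bar ends L (array([576.6, 164.9, 197. ]), np.float64(6.897165697143638)) (array([572. ,  51.2, 204.7]), np.float64(8.132526608139258))
box bar (array([569.5, -83.9, 199.3]), np.float64(3.866397593152652)) (array([ 563.2, -200.6,  204.9]), np.float64(2.2941516715868007))
```

View pics/crop2.png

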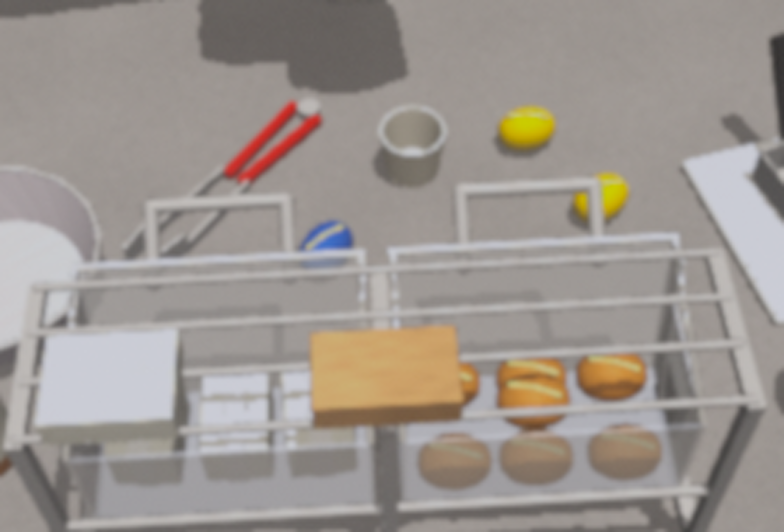

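Run:
```python
from h import *
from scipy.optimize import least_squares
np.set_printoptions(precision=1,suppress=True)
s2=lambda u,v:(180+u/2.8,160+v/2.8)
obs=[("top",cr(358,308),(-112,126+55,160)),("top",cr(492,310),(-112,126-55,160)),("top",(362,228),(-112,-71,160)),("top",(423,230),(-112,-181,160)),
("scene",s2(598,182),(-112,181,160)),("scene",s2(461,187),(-112,71,160)),("scene",s2(292,198),(-112,-71,160)),("scene",s2(149,204),(-112,-181,160)),
("top",cr(295,254),(-63,240,150)),("top",cr(562,258),(-63,12,150)),("scene",s2(391,245),(-63,12,150)),("scene",s2(679,237),(-63,240,150)),("scene",s2(364,254),(-63,-12,150))]
def X(p,q):
    x,y,a,h=p;c,s=np.cos(a),np.sin(a)
    return (x+c*q[0]-s*q[1],y+s*q[0]+c*q[1],h+q[2])
f=lambda p:np.ravel([np.array(proj(n,X(p,q)))-o for n,o,q in obs])
r=least_squares(f,[680,-20,0,40],x_scale=[10,10,.1,10],loss="soft_l1")
print(r.x,np.degrees(r.x[2]));print(f(r.x).reshape(-1,2))
for q in[(-112,126,160),(0,126,0)]:print(np.array(X(r.x,q)))
```

```text
[681.1 -21.3  -0.   45.1] -1.7562575141857832
[[-1.5 -0.1]
 [-3.1  0.1]
 [ 1.9  0.7]
 [-1.5 -0.2]
 [-1.6  0.3]
 [-0.6  0.9]
 [-2.5 -0.1]
 [ 0.   0.1]
 [-2.  -0.6]
 [-2.9 -0.1]
 [-0.3  1.3]
 [-1.5 -0.9]
 [-1.4 -1.4]]
[573.  108.  205.1]
[685.  104.6  45.1]
```

Call:
play_rows:
  commands:
    - [[2.1,3.3,1],[0,0,3.7],8.5]
    - [[4.3,6.6,2],[0,0,7.4],8.5]
    - [[6.4,9.9,3],[0,0,11.0],8]
    - [[8.5,13.2,4],[0,0,14.7],6]
    - [[10.7,16.5,5],[0,0,18.4],3.6]

```text
time: 0.52
eef_pos: [253.4, -389.2, 282.5]
orientation: [0.958, 0.286, 0.0, -0.0]
force: [0.9, 0.0, 0.8]
grip_width: 57.5
finger_force: 0.0
```

Call:
play_rows:
  commands:
    - [[2.1,3.3,0],[0,0,3.7],3.6]
    - [[4.3,6.6,0],[0,0,7.4],3.6]
    - [[6.4,9.9,0],[0,0,11.0],3.6]
    - [[8.5,13.2,0],[0,0,14.7],3.6]
    - [[10.7,16.5,0],[0,0,18.4],3.6]

```text
time: 0.93
eef_pos: [360.4, -224.2, 282.4]
orientation: [0.9, 0.436, 0.0, -0.0]
force: [1.0, -0.3, 0.1]
grip_width: 36.1
finger_force: 0.0
```

Call:
play_rows:
  commands:
    - [[2.1,3.3,0],[0,0,3.7],3.6]
    - [[4.3,6.6,0],[0,0,7.4],3.6]
    - [[6.4,9.9,0],[0,0,11.0],3.6]
    - [[8.5,13.2,0],[0,0,14.7],3.6]
    - [[10.7,16.5,0],[0,0,18.4],3.6]

```text
time: 1.35
eef_pos: [467.4, -59.1, 282.3]
orientation: [0.819, 0.574, -0.0, -0.0]
force: [0.9, -1.3, -1.3]
grip_width: 35.8
finger_force: 0.0
```

Call:
play_rows:
  commands:
    - [[2.1,3.3,0],[0,0,3.7],3.6]
    - [[4.3,6.6,0],[0,0,7.4],3.6]
    - [[6.4,9.9,0],[0,0,11.0],3.6]
    - [[8.5,13.2,0],[0,0,14.7],3.6]
    - [[10.7,16.8,0],[0,0,18.4],3.6]

```text
time: 1.77
eef_pos: [574.2, 108.2, 282.0]
orientation: [0.716, 0.698, -0.0, -0.0]
force: [0.9, -1.4, 0.0]
grip_width: 36.2
finger_force: 0.0
```

Run:
```python
from station import ctrl
import cv2,numpy as np,pickle
s=ctrl.sense();print({k:np.round(v,3).tolist() for k,v in s.items()})
c=ctrl.get_image("wrist");pickle.dump(c,open("w1.pkl","wb"));cv2.imwrite("pics/w1.png",c["image"]);print(c["intrinsics"],c["R"],c["t"])
```

```text
{'time': 1.767, 'joint_positions': [-0.02, 0.154, 1.504, -0.0, 1.484, 0.006], 'joint_vel': [0.783, 0.855, -0.941, -0.001, 0.073, 0.016], 'effort': [-1.551, -44.494, -29.947, 0.206, 0.103, -0.003], 'eef_pos': [574.177, 108.19, 281.989], 'orientation': [0.716, 0.698, -0.0, -0.0], 'force': [0.908, -1.394, 0.048], 'torque': [-0.006, -0.035, 0.028], 'finger_force': 0.0, 'grip_width': 36.168}
[[371.64829954   0.         315.20792821]
 [  0.         371.64829954 235.52172713]
 [  0.           0.           1.        ]] [[ 9.99673997e-01 -2.55158177e-02 -9.18101470e-04]
 [-2.43890933e-02 -9.64934508e-01  2.61355251e-01]
 [-7.55460074e-03 -2.61247657e-01 -9.65242244e-01]] [-570.22867815   71.91880429  458.47557389]
```

View pics/w1.png

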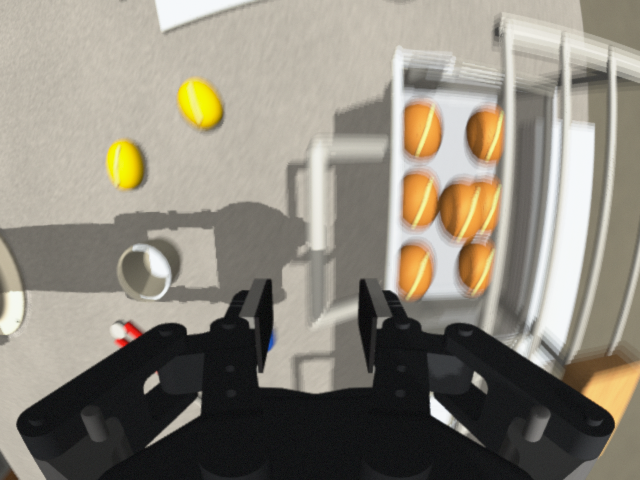

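The wrist view shows the bar between about (319,145) and (318,320), lying lengthwise between the open fingers. The 7 orange rolls are in the bin to its right.

```bash
cat >> h.py <<'E'
def fatz(c,p,z):
    K=np.array(c["intrinsics"]);R=np.array(c["R"]);t=np.array(c["t"]).ravel()
    v=np.array([(p[0]-K[0,2])/K[0,0],(p[1]-K[1,2])/K[1,1]]);r=np.hypot(*v)
    d=np.r_[v/r*np.sin(r),np.cos(r)] if r>0 else np.array([0,0,1.])
    o=-R.T@t;d=R.T@d;return o+d*(z-o[2])/d[2]
E
python3 - <<'E'
from h import *
from station import ctrl
np.set_printoptions(precision=1,suppress=True)
c=pickle.load(open("w1.pkl","rb"))
for z in(195,205):print([fatz(c,p,z) for p in[(319,145),(318,232),(318,322),(396,60),(390,296)]])
print(ctrl.sense()["eef_pos"])
for n,p,z in[("syrup top",(505,179),190),("jam",(147,188),90),("cup",(303,331),60)]:print(n,atz(p,z))
E
```

```text
[array([577.2, 169.8, 195. ]), array([575.3, 115.1, 195. ]), array([573.8,  50.8, 195. ]), array([625.9, 223.2, 195. ]), array([623.3,  68.9, 195. ])]
[array([577.1, 170. , 205. ]), array([575.3, 117.7, 205. ]), array([573.9,  56.2, 205. ]), array([623.7, 221.1, 205. ]), array([621.2,  73.5, 205. ])]
[576.2 114.3 280.7]
syrup top [ 666.8 -373.3  190. ]
jam [684.5 367.2  90. ]
cup [373.3  30.8  60. ]
```

Call:
play_rows:
  commands:
    - [[0,0,-2],[0,0,0],3.6]
    - [[0,0,-4],[0,0,0],3.6]
    - [[0,0,-5.5],[0,0,0],3.6]
    - [[0,0,-7],[0,0,0],3.2]
    - [[0,0,-7],[0,0,0],2.4]

```text
time: 2.23
eef_pos: [571.2, 106.5, 208.2]
orientation: [0.717, 0.697, -0.003, -0.003]
force: [-0.2, -0.7, -0.5]
grip_width: 24.0
finger_force: 0.0
```

Call:
play_rows:
  commands:
    - [[-1.2,0,-0.9],[0,0,0],2.4]
    - [[-2.3,0,-1.9],[0,0,0],2.4]
    - [[-3.3,0,-2.9],[0,0,0],2.4]
    - [[-4.2,0,-4.0],[0,0,0],2.4]
    - [[-5.0,0,-5.2],[0,0,0],2.4]

```text
time: 2.65
eef_pos: [524.0, 106.4, 161.5]
orientation: [0.717, 0.697, 0.001, 0.001]
force: [-0.2, 0.7, -0.2]
grip_width: 24.0
finger_force: 0.2
```

Call:
play_rows:
  commands:
    - [[-0.8,0,-1.3],[0,0,0],2.4]
    - [[-1.5,0,-2.6],[0,0,0],2.4]
    - [[-2.1,0,-3.9],[0,0,0],2.4]
    - [[-2.6,0,-5.2],[0,0,0],2.4]
    - [[-2.9,0,-6.5],[0,0,0],2.4]

```text
time: 3.07
eef_pos: [494.7, 106.4, 95.8]
orientation: [0.717, 0.697, 0.0, 0.0]
force: [0.1, 0.6, -0.3]
grip_width: 23.9
finger_force: 0.0
```

Call:
play_rows:
  commands:
    - [[-0.3,0,-0.3],[0,0,0],2.6]
    - [[-0.6,0,-0.3],[0,0,0],3.0]
    - [[-0.6,0,-0.3],[0,0,0],3.6]
    - [[-0.4,0,0],[0,0,0],3.6]
    - [[-0.4,0,2],[0,0,0],3.6]

```text
time: 3.48
eef_pos: [489.3, 106.4, 114.1]
orientation: [0.717, 0.697, -0.002, -0.002]
force: [-0.5, 0.4, -0.1]
grip_width: 36.0
finger_force: 0.0
```

Call:
play_rows:
  commands:
    - [[0,0,4],[0,0,0],3.6]
    - [[0,0,8],[0,0,0],3.6]
    - [[0,0,12],[0,0,0],3.6]
    - [[0,0,15],[0,0,0],3.6]
    - [[0,0,16],[0,0,0],6]

```text
time: 3.9
eef_pos: [493.9, 106.4, 283.4]
orientation: [0.717, 0.697, 0.004, 0.004]
force: [-0.1, 0.1, 1.5]
grip_width: 46.8
finger_force: 0.0
```

Run:
```python
from station import ctrl
import cv2,numpy as np,pickle
c=ctrl.get_image("top");pickle.dump(c,open("t2.pkl","wb"))
s=ctrl.sense();print({k:np.round(v,3).tolist() for k,v in s.items()})
i=c["image"];cv2.imwrite("pics/t2.png",cv2.resize(i[90:355,75:430],None,fx=2.2,fy=2.2,interpolation=cv2.INTER_CUBIC))
```

```text
{'time': 3.95, 'joint_positions': [-0.027, -0.065, 1.73, -0.0, 1.465, 0.002], 'joint_vel': [-0.002, 0.038, 0.078, 0.002, -0.064, -0.0], 'effort': [-0.113, -27.708, -30.081, -0.01, 0.236, 0.0], 'eef_pos': [493.892, 106.367, 282.867], 'orientation': [0.717, 0.697, 0.004, 0.004], 'force': [0.111, -0.183, 1.416], 'torque': [-0.011, -0.051, -0.015], 'finger_force': 0.0, 'grip_width': 54.1}
```

View pics/t2.png

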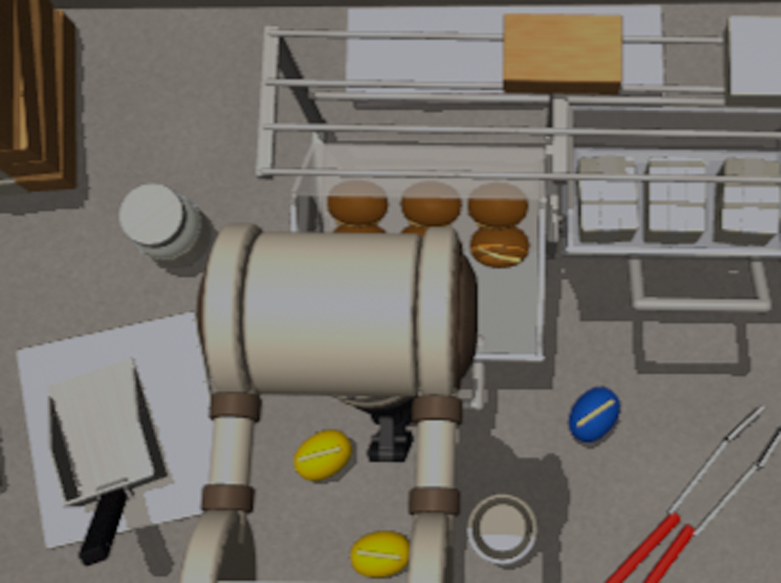

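Call:
play_rows:
  commands:
    - [[-1.7,2.8,0],[0,0,-7],8.5]
    - [[-3.3,5.6,0],[0,0,-14],8.5]
    - [[-5,8.4,0],[0,0,-21],8.5]
    - [[-6.6,11.2,0],[0,0,-28],8.5]
    - [[-8.3,14,0],[0,0,-35],8.5]

```text
time: 4.37
eef_pos: [407.7, 245.6, 274.6]
orientation: [0.893, 0.45, -0.001, -0.0]
force: [0.6, 0.7, 0.2]
grip_width: 85.1
finger_force: 0.0
```

Call:
play_rows:
  commands:
    - [[-1.7,2.8,0],[0,0,-7],8.5]
    - [[-3.3,5.6,0],[0,0,-14],8.5]
    - [[-5,8.4,0],[0,0,-21],8.5]
    - [[-6.6,11.2,0],[0,0,-28],8.5]
    - [[-8.3,13.8,0],[0,0,-34.4],8.5]

```text
time: 4.78
eef_pos: [325.8, 382.0, 274.6]
orientation: [0.984, 0.176, -0.001, 0.0]
force: [0.5, 0.3, -0.4]
grip_width: 85.0
finger_force: 0.0
```

Call:
play_rows:
  commands:
    - [[0,0,-1.5],[2,-5.9,0],8.5]
    - [[0,0,-3],[4,-11.8,0],8.5]
    - [[0,0,-4.5],[6,-17.7,0],8.5]
    - [[0,0,-6],[8.1,-23.6,0],8.5]
    - [[0,0,-6],[8.1,-23.6,0],8.5]

```text
time: 5.2
eef_pos: [319.4, 376.1, 204.3]
orientation: [0.962, 0.177, 0.207, -0.028]
force: [-1.2, -1.0, -2.7]
grip_width: 84.8
finger_force: 0.0
```

Run:
```python
from station import ctrl
import cv2,numpy as np,pickle
s=ctrl.sense();print({k:np.round(v,3).tolist() for k,v in s.items()})
c=ctrl.get_image("wrist");pickle.dump(c,open("w2.pkl","wb"));cv2.imwrite("pics/w2.png",c["image"])
s=ctrl.sense();print(s["eef_pos"],s["orientation"])
```

```text
{'time': 5.2, 'joint_positions': [0.722, -0.298, 2.139, -0.203, 0.92, 2.021], 'joint_vel': [-0.042, 0.053, -0.207, 0.083, 0.185, -0.105], 'effort': [-0.129, -29.115, -42.655, -1.493, -4.036, 0.696], 'eef_pos': [319.382, 376.095, 204.254], 'orientation': [0.962, 0.177, 0.207, -0.028], 'force': [-1.191, -0.954, -2.746], 'torque': [-0.154, 0.263, -0.011], 'finger_force': 0.0, 'grip_width': 84.83}
[322.46878659 378.11042803 209.29738582] [ 0.96165919  0.17617798  0.20806836 -0.029673  ]
```

View pics/w2.png

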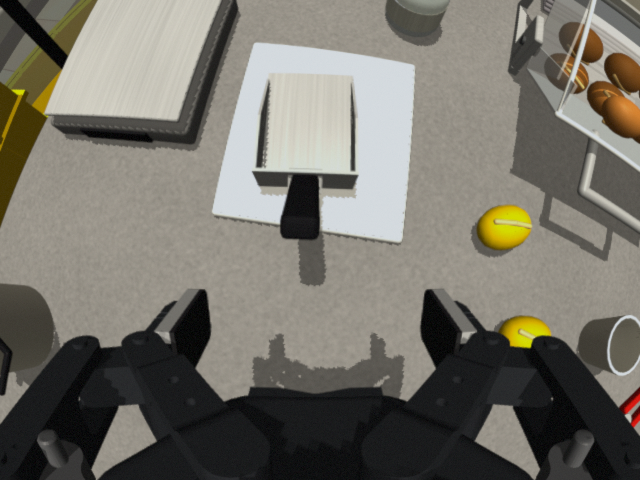

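Run:
```python
from h import *
from scipy.spatial.transform import Rotation as Q
np.set_printoptions(precision=2,suppress=True)
c=pickle.load(open("w2.pkl","rb"))
F=[fatz(c,p,14) for p in[(270,74),(354,77)]];H=[fatz(c,p,12) for p in[(255,185),(355,188)]];T=[fatz(c,p,58) for p in[(253,171),(357,174)]]
E=[fatz(c,p,z) for p,z in[((283,229),140),((318,229),140),((300,228),140)]]
for n,P in(("F",F),("H",H),("T",T),("E",E)):print(n,P[0],P[1],(P[0]+P[1])/2,np.linalg.norm(P[1]-P[0]),np.degrees(np.arctan2(*(P[0]-P[1])[[1,0]]))-90)
d=(F[0]+F[1]-T[0]-T[1])/2;print(np.degrees(np.arctan2(d[1],d[0])))
d=(F[0]+F[1])/2-E[2];print(E[2],np.degrees(np.arctan2(d[1],d[0])))
R=Q.from_quat([0.96165919,0.17617798,0.20806836,-0.029673]).as_matrix();print(R)
```

```text
F [522.38 502.19  14.  ] [551.67 415.44  14.  ] [537.03 458.82  14.  ] 91.56025102256869 18.6543870356263
H [399.44 466.31  12.  ] [431.39 373.6   12.  ] [415.41 419.96  12.  ] 98.05375126136362 19.017433997463655
T [399.98 461.53  58.  ] [429.19 376.99  58.  ] [414.58 419.26  58.  ] 89.44181235872549 19.063691960194404
E [350.63 408.12 140.  ] [358.11 388.43 140.  ] [354.37 398.27 140.  ] 21.060289364739706 20.801307054231387
17.90343807415289
[354.84 398.76 140.  ] 18.24372058968631
[[ 0.85  0.35  0.39]
 [ 0.33 -0.94  0.13]
 [ 0.41  0.02 -0.91]]
```

Call:
play_rows:
  commands:
    - [[0.5,1.1,0],[0,0,0],8.5]
    - [[1.3,1.4,-1.8],[0,0,0],8.5]
    - [[2.1,1.7,-3.6],[0,0,0],8.5]
    - [[2.6,1.8,-5],[0,0,0],8.5]
    - [[2.6,1.8,-5],[0,0,0],8.5]

```text
time: 5.67
eef_pos: [354.9, 398.9, 165.0]
orientation: [0.961, 0.174, 0.212, -0.032]
force: [0.4, 0.1, -0.1]
grip_width: 85.2
finger_force: 0.0
```

Run:
```python
from station import ctrl
import cv2,numpy as np,pickle
c=ctrl.get_image("wrist");pickle.dump(c,open("w3.pkl","wb"));cv2.imwrite("pics/w3.png",c["image"])
s=ctrl.sense();print(s["eef_pos"],s["orientation"],s["joint_positions"])
```

```text
[354.87121539 399.30823134 166.42103756] [ 0.96097346  0.17383403  0.21280089 -0.0320549 ] [ 0.70804115 -0.13887164  2.09138637 -0.21994052  0.79495789  2.04394433]
```

View pics/w3.png

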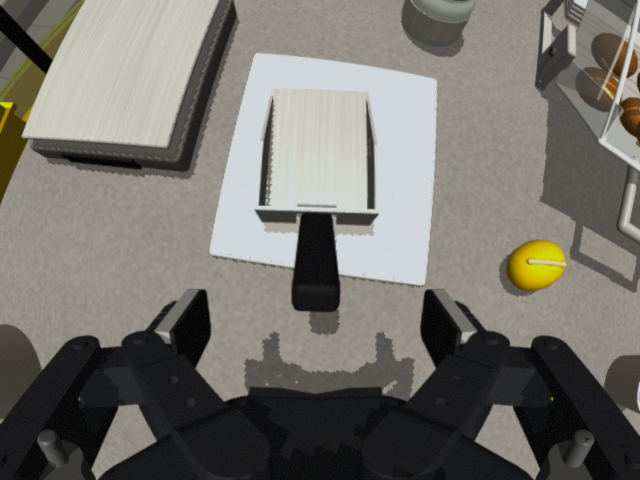

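Call:
play_rows:
  commands:
    - [[-0.3,0,-1.2],[0,0,0],8.5]
    - [[0,0,-2.4],[0,0,0],8.5]
    - [[0.5,0.1,-3.5],[0,0,0],8.5]
    - [[1,0.3,-4.4],[0,0,0],8.5]
    - [[1,0.3,-4.4],[0,0,0],5]
  grip_force: 110

```text
time: 6.13
eef_pos: [364.6, 402.4, 122.5]
orientation: [0.961, 0.174, 0.214, -0.032]
force: [-0.4, -0.0, -0.0]
grip_width: 74.9
finger_force: 0.0
```

Call:
play_rows:
  commands:
    - [[0,0,0],[0,0,0],3]
    - [[0,0,0],[0,0,0],1.5]
    - [[0,0,0],[0,0,0],1.5]
    - [[0,0,0],[0,0,0],1.5]
    - [[0,0,0],[0,0,0],1.5]

```text
time: 6.55
eef_pos: [363.7, 402.4, 123.0]
orientation: [0.96, 0.175, 0.215, -0.033]
force: [0.3, -1.5, 4.6]
grip_width: 21.3
finger_force: 108.1
```

Run:
```python
from station import ctrl
s=ctrl.sense();print(s["eef_pos"],s["orientation"],s["joint_positions"],s["force"],s["grip_width"],s["finger_force"])
```

```text
[363.73608251 402.40297978 122.9957404 ] [ 0.96041828  0.17454193  0.21459483 -0.03287714] [ 0.69986158 -0.05032149  2.10745811 -0.24273413  0.68733891  2.06819093] [ 0.27773471 -1.49734238  4.59022262] 21.312057946344513 108.06407104788377
```

```bash
cat > plan.py <<'E'
from h import *
import json
from scipy.spatial.transform import Rotation as Q
HX,HY,HZ,YAW=686.,108.,45.,-1.5
RS=lambda yaw,p:Q.from_euler("ZY",[yaw,p],degrees=True)
# grip transform: scoop pose at grasp time
R0=RS(18.5,0);P0=np.array([476,439,12.])
TP=np.array([363.74,402.40,122.99]);TR=Q.from_quat([0.96041828,0.17454193,0.21459483,-0.03287714])
Gp=R0.inv().apply(TP-P0);Gr=R0.inv()*TR
def tool(o,yaw,p):
    r=RS(yaw,p);return np.array(o)+r.apply(Gp),r*Gr
def scoop(tp,tr):
    r=tr*Gr.inv();return tp-r.apply(Gp),r.as_euler("ZYX",degrees=True)
def front(F,yaw,p): # front-edge bottom in world -> tool
    return tool(np.array(F)-RS(yaw,p).apply([65,0,0]),yaw,p)
def bin(u,v,w,p,yaw=YAW):
    a=np.radians(YAW);return front([HX+u*np.cos(a)-v*np.sin(a),HY+u*np.sin(a)+v*np.cos(a),HZ+w],yaw,p)
def rows(start,poses,step=35,ang=6.2,grip=1.5):
    seq=[];cp,cR=start
    for tp,tr in poses:
        rv=(tr*cR.inv()).as_rotvec(degrees=True)
        n=max(1,int(np.ceil(max(np.linalg.norm(tp-cp)/step,np.linalg.norm(rv)/ang))))
        for k in range(1,n+1):seq.append((cp+(tp-cp)*k/n,Q.from_rotvec(rv*k/n,degrees=True)*cR))
        cp,cR=tp,tr
    b=start
    for i in range(0,len(seq),5):
        print(json.dumps([[np.round((p-b[0])/10,1).tolist(),np.round((r*b[1].inv()).as_rotvec(degrees=True),1).tolist(),grip] for p,r in seq[i:i+5]]))
        b=seq[min(i+4,len(seq)-1)]
    print(len(seq),"end",np.round(b[0],1))
def now():
    from station import ctrl
    s=ctrl.sense();return np.array(s["eef_pos"]),Q.from_quat(s["orientation"])
E
python3 - <<'E'
from plan import *
np.set_printoptions(precision=1,suppress=True)
t=lambda u,v,z:atz((75+u/2.2,90+v/2.2),z)
print("rolls",t(497,247,54),t(497,203,85),t(430,203,85),t(357,203,85),"rim corner",t(541,357,112))
rows(now(),[tool([476,439,205],18.5,0),bin(-95,0,170,35)])
E
```

```text
rolls [657.9  32.7  54. ] [695.3  32.   85. ] [696.   98.9  85. ] [696.8 171.7  85. ] rim corner [535.6  -8.7 112. ]
[[[0.0, -0.0, 3.2], [-0.0, 0.0, -0.0], 1.5], [[0.0, -0.0, 6.4], [-0.0, 0.0, -0.0], 1.5], [[0.0, -0.0, 9.6], [-0.0, 0.0, -0.0], 1.5], [[0.0, -0.0, 12.9], [-0.0, 0.0, -0.0], 1.5], [[0.0, -0.0, 16.1], [-0.0, 0.0, -0.0], 1.5]]
[[[0.0, -0.0, 3.2], [-0.0, 0.0, -0.0], 1.5], [[1.4, -2.9, 4.2], [-0.5, 3.5, -1.9], 1.5], [[2.8, -5.8, 5.1], [-1.0, 7.0, -3.9], 1.5], [[4.2, -8.7, 6.1], [-1.6, 10.4, -5.8], 1.5], [[5.6, -11.5, 7.0], [-2.1, 13.9, -7.7], 1.5]]
[[[1.4, -2.9, 0.9], [-0.5, 3.5, -1.9], 1.5], [[2.8, -5.8, 1.9], [-1.0, 7.0, -3.9], 1.5], [[4.2, -8.7, 2.8], [-1.6, 10.4, -5.8], 1.5], [[5.6, -11.5, 3.8], [-2.1, 13.9, -7.7], 1.5], [[7.1, -14.4, 4.7], [-2.6, 17.4, -9.7], 1.5]]
[[[1.4, -2.9, 0.9], [-0.5, 3.5, -1.9], 1.5]]
16 end [504.8 113.7 410.9]
```

Call:
play_rows:
  commands:
    - [[0,0,3.2],[0,0,0],1.5]
    - [[0,0,6.4],[0,0,0],1.5]
    - [[0,0,9.6],[0,0,0],1.5]
    - [[0,0,12.9],[0,0,0],1.5]
    - [[0,0,16.1],[0,0,0],1.5]

```text
time: 6.97
eef_pos: [361.9, 401.3, 283.1]
orientation: [0.961, 0.175, 0.212, -0.032]
force: [0.6, 0.4, -2.9]
grip_width: 21.8
finger_force: 108.9
```

Call:
play_rows:
  commands:
    - [[0.0,0,3.2],[0,0,0],1.5]
    - [[1.4,-2.9,4.2],[-0.5,3.5,-1.9],1.5]
    - [[2.8,-5.8,5.1],[-1.0,7.0,-3.9],1.5]
    - [[4.2,-8.7,6.1],[-1.6,10.4,-5.8],1.5]
    - [[5.6,-11.5,7.0],[-2.1,13.9,-7.7],1.5]

```text
time: 7.38
eef_pos: [418.5, 285.7, 352.9]
orientation: [0.99, 0.108, 0.092, -0.022]
force: [0.6, 0.9, -3.5]
grip_width: 21.6
finger_force: 109.0
```

Call:
play_rows:
  commands:
    - [[1.4,-2.9,0.9],[-0.5,3.5,-1.9],1.5]
    - [[2.8,-5.8,1.9],[-1.0,7.0,-3.9],1.5]
    - [[4.2,-8.7,2.8],[-1.6,10.4,-5.8],1.5]
    - [[5.6,-11.5,3.8],[-2.1,13.9,-7.7],1.5]
    - [[7.1,-14.4,4.7],[-2.6,17.4,-9.7],1.5]

```text
time: 7.8
eef_pos: [490.2, 141.6, 399.9]
orientation: [0.998, 0.022, -0.059, -0.007]
force: [1.4, 0.9, -2.2]
grip_width: 21.5
finger_force: 109.0
```

Call:
play_rows:
  commands:
    - [[1.4,-2.9,0.9],[-0.5,3.5,-1.9],1.5]
    - [[1.4,-2.9,0.9],[-0.5,3.5,-1.9],1.5]
    - [[1.4,-2.9,0.9],[-0.5,3.5,-1.9],1.5]

```text
time: 8.05
eef_pos: [505.1, 112.6, 407.2]
orientation: [0.996, 0.004, -0.089, -0.005]
force: [-0.0, -0.2, -2.5]
grip_width: 21.6
finger_force: 109.2
```

```bash
sed -i 's/HX,HY,HZ,YAW=.*/HX,HY,HZ,YAW=686.,106.,45.,-1.5/' plan.py
python3 - <<'E'
from plan import *
from station import ctrl
np.set_printoptions(precision=1,suppress=True)
c=ctrl.get_image("wrist");pickle.dump(c,open("w4.pkl","wb"));cv2.imwrite("pics/w4.png",c["image"])
s=now();print(s[0],scoop(*s),ctrl.sense()["joint_positions"],ctrl.sense()["grip_width"])
E
```

```text
[504.2 113.8 407.6] (array([536.5, 112.1, 248.8]), array([-1.4, 35.2,  0. ])) [-0.   0.1  1.3  0.   1.9  1.5] 21.614695501526537
```

View pics/w4.png

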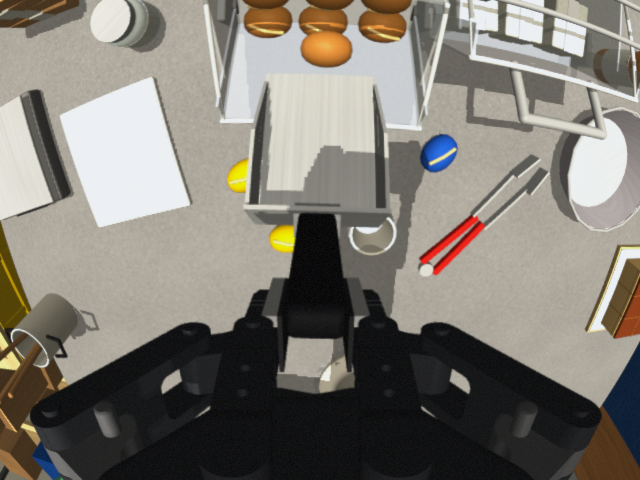

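The wrist view shows the scoop nose-down in front of the bin, with the pan's front edge at about (320,75). Ahead of it in the centre column are a loose roll at (326,48) and the front row at y≈22. I'll slide the scoop down the chute along the centre line.

```bash
cat >> plan.py <<'E'
def chute(L,c,p):
    return bin(-22-.819*L+.574*c,0,-20.5+.574*L+.819*c,p)
E
python3 - <<'E'
from plan import *
rows(now(),[chute(115,18,37),chute(108,3,37)],step=30)
print()
rows(chute(108,3,37),[chute(2,2,37)],step=11)
E
```

```text
[[[-0.1, -0.1, -2.6], [0.0, 0.4, -0.0], 1.5], [[-0.2, -0.1, -5.2], [0.0, 0.9, -0.0], 1.5], [[-0.3, -0.2, -7.8], [0.0, 1.3, -0.0], 1.5], [[-0.3, -0.2, -10.4], [0.0, 1.8, -0.0], 1.5], [[-0.6, -0.2, -12.0], [0.0, 1.8, -0.0], 1.5]]
5 end [497.9 111.8 287.8]

[[[0.9, -0.0, -0.6], [0.0, 0.0, 0.0], 1.5], [[1.7, -0.0, -1.2], [0.0, 0.0, 0.0], 1.5], [[2.6, -0.1, -1.8], [0.0, 0.0, 0.0], 1.5], [[3.4, -0.1, -2.5], [0.0, 0.0, 0.0], 1.5], [[4.3, -0.1, -3.1], [0.0, 0.0, 0.0], 1.5]]
[[[0.9, -0.0, -0.6], [0.0, 0.0, 0.0], 1.5], [[1.7, -0.0, -1.2], [0.0, 0.0, 0.0], 1.5], [[2.6, -0.1, -1.8], [0.0, 0.0, 0.0], 1.5], [[3.4, -0.1, -2.5], [0.0, 0.0, 0.0], 1.5], [[4.3, -0.1, -3.1], [0.0, 0.0, 0.0], 1.5]]
10 end [584.2 109.6 226.1]
```

Call:
play_rows:
  commands:
    - [[-0.1,-0.1,-2.6],[0,0.4,0],1.5]
    - [[-0.2,-0.1,-5.2],[0,0.9,0],1.5]
    - [[-0.3,-0.2,-7.8],[0,1.3,0],1.5]
    - [[-0.3,-0.2,-10.4],[0,1.8,0],1.5]
    - [[-0.6,-0.2,-11.7],[0,1.8,0],1.5]

```text
time: 8.52
eef_pos: [495.8, 113.3, 287.8]
orientation: [0.994, 0.006, -0.106, -0.005]
force: [-0.5, -0.4, -3.5]
grip_width: 21.5
finger_force: 109.1
```

Call:
play_rows:
  commands:
    - [[0,0,-0.3],[0,0,0],1.5]
    - [[0.9,0,-0.9],[0,0,0],1.5]
    - [[1.7,0,-1.5],[0,0,0],1.5]
    - [[2.6,-0.1,-2.1],[0,0,0],1.5]
    - [[2.6,-0.1,-2.1],[0,0,0],1.5]

```text
time: 8.93
eef_pos: [524.7, 111.4, 270.0]
orientation: [0.995, 0.006, -0.103, -0.005]
force: [-0.7, -0.5, -3.9]
grip_width: 21.4
finger_force: 109.1
```

Run:
```python
from plan import *
from station import ctrl
np.set_printoptions(precision=1,suppress=True)
s=now();print(s[0],scoop(*s),ctrl.sense()["force"],ctrl.sense()["torque"])
rows(s,[chute(50,2,37),chute(2,2,37)],step=11)
```

```text
[524.7 111.4 270. ] (array([552.3, 109.7, 110.3]), array([-1.4, 36.9, -0.1])) [-0.7 -0.5 -3.9] [-0.   0.1 -0. ]
[[[0.7, -0.0, -0.5], [0.0, 0.0, -0.0], 1.5], [[1.3, -0.0, -1.1], [0.0, 0.0, -0.1], 1.5], [[2.0, -0.1, -1.6], [0.0, 0.1, -0.1], 1.5], [[2.8, -0.1, -2.2], [0.0, 0.1, -0.1], 1.5], [[3.6, -0.1, -2.7], [0.0, 0.1, -0.1], 1.5]]
[[[0.8, -0.0, -0.6], [0.0, 0.0, 0.0], 1.5], [[1.6, -0.0, -1.1], [0.0, 0.0, 0.0], 1.5], [[2.4, -0.1, -1.7], [0.0, 0.0, 0.0], 1.5]]
8 end [584.2 109.6 226.1]
```

Call:
play_rows:
  commands:
    - [[0.7,0,-0.5],[0,0,0],1.5]
    - [[1.3,0,-1.1],[0,0,0],1.5]
    - [[2.0,-0.1,-1.6],[0,0,0],1.5]
    - [[2.8,-0.1,-2.2],[0,0,0],1.5]
    - [[3.6,-0.1,-2.7],[0,0,0],1.5]

```text
time: 9.35
eef_pos: [560.8, 109.9, 242.8]
orientation: [0.995, 0.005, -0.103, -0.005]
force: [-0.8, 0.3, -3.5]
grip_width: 21.7
finger_force: 109.1
```

Run:
```python
from plan import *
from station import ctrl
np.set_printoptions(precision=1,suppress=True)
c=ctrl.get_image("wrist");pickle.dump(c,open("w5.pkl","wb"));cv2.imwrite("pics/w5.png",c["image"])
s=now();print(s[0],scoop(*s),ctrl.sense()["force"],ctrl.sense()["torque"])
```

```text
[561.5 109.7 241.5] (array([589.1, 108. ,  81.8]), array([-1.5, 37. , -0.1])) [-1.1 -0.9 -3.6] [-0.1 -0.2  0. ]
```

View pics/w5.png

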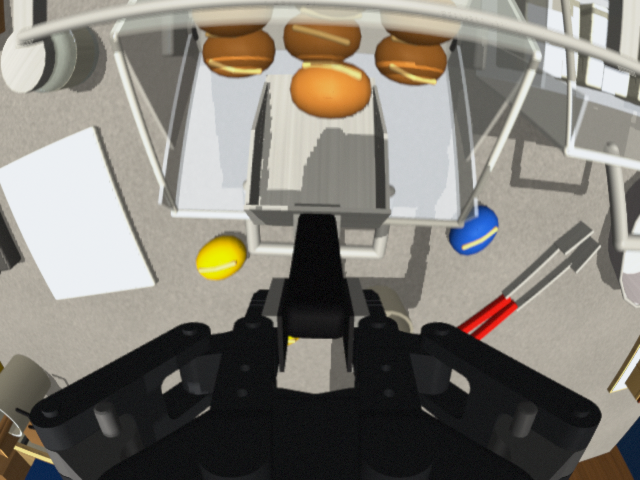

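The picture shows the centre roll already on the pan at (330,90). The pan sides at x≈255 and 385 stay clear of the neighbouring rolls at (238,50) and (410,60). That was the last allowed picture, so from here I'll measure by code.

```bash
cat >> plan.py <<'E'
def fl(s,c,p): return bin(-22+.732*s-.682*c,0,-20.5+.682*s+.732*c,p)
E
python3 - <<'E'
from plan import *
rows(now(),[chute(4,2,37)],step=11);print()
rows(chute(4,2,37),[fl(20,3,29),fl(40,3,20),fl(62,3,9),fl(85,3,0),bin(36,0,52,-8),bin(32,0,68,-15),bin(28,0,80,-19)],step=14,ang=4.5)
print()
rows(bin(28,0,80,-19),[bin(-32,0,145,-20),bin(-70,0,190,-20),bin(-80,0,260,-20)],step=20)
E
```

```text
[[[0.7, -0.0, -0.5], [0.0, 0.0, -0.0], 1.5], [[1.4, -0.0, -1.0], [0.0, 0.0, -0.0], 1.5], [[2.1, -0.0, -1.4], [0.0, 0.0, -0.1], 1.5]]
3 end [582.5 109.6 227.3]

[[[-0.6, 0.0, -0.1], [-0.1, -4.0, 0.0], 1.5], [[-1.2, 0.0, -0.1], [-0.2, -8.0, 0.0], 1.5], [[-1.7, 0.0, -0.3], [-0.3, -11.0, 0.0], 1.5], [[-2.1, 0.1, -0.5], [-0.4, -14.0, 0.0], 1.5], [[-2.5, 0.1, -0.6], [-0.4, -17.0, -0.0], 1.5]]
[[[-0.4, 0.0, -0.5], [-0.1, -3.7, 0.0], 1.5], [[-0.9, 0.0, -0.9], [-0.2, -7.3, 0.0], 1.5], [[-1.3, 0.0, -1.4], [-0.3, -11.0, 0.0], 1.5], [[-1.4, 0.0, -1.8], [-0.4, -14.0, 0.0], 1.5], [[-1.5, 0.0, -2.1], [-0.4, -17.0, 0.0], 1.5]]
[[[-0.1, 0.0, -0.4], [-0.1, -3.0, 0.0], 1.5], [[-0.9, 0.0, -1.1], [-0.2, -7.0, 0.0], 1.5], [[-1.7, 0.0, -1.8], [-0.3, -11.0, 0.0], 1.5], [[-2.3, 0.1, -2.2], [-0.4, -14.5, 0.0], 1.5], [[-3.0, 0.1, -2.7], [-0.5, -18.0, 0.0], 1.5]]
[[[-0.8, 0.0, -0.2], [-0.1, -4.0, -0.0], 1.5]]
16 end [504.9 111.7 170.3]

[[[-1.2, 0.0, 1.2], [-0.0, -0.2, -0.0], 1.5], [[-2.4, 0.1, 2.5], [-0.0, -0.4, 0.0], 1.5], [[-3.6, 0.1, 3.7], [-0.0, -0.6, 0.0], 1.5], [[-4.9, 0.1, 4.9], [-0.0, -0.8, 0.0], 1.5], [[-6.1, 0.2, 6.1], [-0.0, -1.0, 0.0], 1.5]]
[[[-1.3, 0.0, 1.5], [0.0, -0.0, -0.0], 1.5], [[-2.5, 0.1, 3.0], [0.0, -0.0, -0.0], 1.5], [[-3.8, 0.1, 4.5], [0.0, -0.0, -0.0], 1.5], [[-4.0, 0.1, 6.3], [0.0, -0.0, -0.0], 1.5], [[-4.3, 0.1, 8.0], [0.0, -0.0, -0.0], 1.5]]
[[[-0.2, 0.0, 1.8], [0.0, 0.0, 0.0], 1.5], [[-0.5, 0.0, 3.5], [0.0, 0.0, 0.0], 1.5]]
12 end [396.1 114.5 346.7]
```

Call:
play_rows:
  commands:
    - [[0.7,0,-0.5],[0,0,0],1.5]
    - [[1.4,0,-1.0],[0,0,0],1.5]
    - [[2.1,0,-1.4],[0,0,0],1.5]
    - [[2.1,0,-1.4],[0,0,0],1.5]

```text
time: 9.73
eef_pos: [581.8, 109.8, 228.2]
orientation: [0.995, 0.005, -0.104, -0.005]
force: [-1.7, 0.1, -3.7]
grip_width: 21.9
finger_force: 109.0
```

Call:
play_rows:
  commands:
    - [[-0.6,0,-0.1],[-0.1,-4,0],1.5]
    - [[-1.2,0,-0.1],[-0.2,-8,0],1.5]
    - [[-1.7,0,-0.3],[-0.3,-11,0],1.5]
    - [[-2.1,0.1,-0.5],[-0.4,-14,0],1.5]
    - [[-2.5,0.1,-0.6],[-0.4,-17,0],1.5]

```text
time: 10.15
eef_pos: [553.9, 111.2, 222.2]
orientation: [0.999, 0.006, 0.043, -0.0]
force: [-0.6, -0.3, -5.3]
grip_width: 21.8
finger_force: 108.8
```

Run:
```python
from plan import *
from station import ctrl
np.set_printoptions(precision=1,suppress=True)
s=now();print(s[0],scoop(*s),ctrl.sense()["force"],ctrl.sense()["torque"],ctrl.sense()["joint_positions"],"want",fl(40,3,20)[0])
```

```text
[553.9 111.2 222.2] (array([626.6, 108.5,  77.4]), array([-1.4, 20.1, -0. ])) [-0.6 -0.3 -5.3] [ 0.1  1.  -0. ] [-0.   0.1  1.7  0.   1.3  1.5] want [557.2 110.3 220.9]
```

Call:
play_rows:
  commands:
    - [[-0.2,0,-0.5],[-0.1,-3.7,0],1.5]
    - [[-0.6,0,-0.9],[-0.2,-7.3,0],1.5]
    - [[-1.0,0,-1.4],[-0.3,-11,0],1.5]
    - [[-1.1,0,-1.8],[-0.4,-14,0],1.5]
    - [[-1.2,0,-2.1],[-0.4,-17,0],1.5]

```text
time: 10.57
eef_pos: [541.3, 111.2, 200.4]
orientation: [0.982, 0.006, 0.19, 0.004]
force: [-5.0, -0.8, 3.6]
grip_width: 21.6
finger_force: 110.2
```

Call:
play_rows:
  commands:
    - [[-0.1,0,-0.4],[-0.1,-3,0],1.5]
    - [[-0.9,0,-1.1],[-0.2,-7,0],1.5]
    - [[-1.7,0,-1.8],[-0.3,-11,0],1.5]
    - [[-2.3,0.1,-2.2],[-0.4,-14.5,0],1.5]
    - [[-3.0,0.1,-2.7],[-0.5,-18,0],1.5]

```text
time: 10.98
eef_pos: [529.0, 111.0, 195.2]
orientation: [0.93, 0.004, 0.367, 0.009]
force: [59.1, -1.6, 1.6]
grip_width: 21.2
finger_force: 109.9
```

Call:
play_rows:
  commands:
    - [[-0.8,0,-0.2],[-0.1,-4,0],1.5]
    - [[-0.8,0,-0.2],[-0.1,-5,0],1.5]
    - [[-0.8,0,-0.2],[-0.1,-5,0],1.5]

```text
time: 11.23
eef_pos: [519.5, 110.6, 192.7]
orientation: [0.914, 0.005, 0.404, 0.011]
force: [55.9, -0.4, -4.1]
grip_width: 20.8
finger_force: 110.0
```

Run:
```python
from plan import *
from station import ctrl
np.set_printoptions(precision=1,suppress=True)
s=now();print(s[0],scoop(*s),ctrl.sense()["force"],ctrl.sense()["torque"],ctrl.sense()["joint_positions"],"want",bin(28,0,80,-20)[0])
c=ctrl.get_image("wrist");pickle.dump(c,open("w6.pkl","wb"));cv2.imwrite("pics/w6.png",c["image"])
h=cv2.cvtColor(c["image"],cv2.COLOR_BGR2HSV)
m=cv2.inRange(h,(5,140,60),(19,255,255))
n,l,st,ce=cv2.connectedComponentsWithStats(m)
for i in range(1,n):
    if st[i,4]>150:print(st[i],ce[i])
```

```text
[519.5 110.6 192.7] (array([671.2, 105.6, 135.7]), array([ -1.5, -22.7,  -0. ])) [55.9 -0.4 -4.1] [-0.3 -5.1 -0. ] [-0.  -0.4  2.4 -0.   0.3  1.6] want [504.1 111.7 166.7]
[492   0  46  12 268] [519.9   3.5]
[   0   34   83  161 6175] [ 32.8 116.7]
[ 283  108   85  146 9600] [324.1 184.1]
[ 202  143   63   47 2271] [233.3 166.2]
[ 367  149   61   96 3880] [398.7 192.6]
[ 204  191   48   48 1606] [228.3 214.6]
[627 233  13  25 203] [634.  244.1]
```

Run:
```python
from plan import *
from station import ctrl
np.set_printoptions(precision=2,suppress=True)
print(np.array(ctrl.sense()["joint_positions"]),ctrl.sense()["time"])
a=pickle.load(open("w5.pkl","rb"))["image"];b=pickle.load(open("w6.pkl","rb"))["image"];w4=pickle.load(open("w4.pkl","rb"))["image"]
for nm,(x0,x1,y0,y1) in dict(lh=(238,275,195,225),rh=(365,400,195,225),handle=(285,350,225,262),tip=(275,355,270,340)).items():
    for k,i in(("w4",w4),("w6",b)):
        r=cv2.matchTemplate(i,a[y0:y1,x0:x1],cv2.TM_CCOEFF_NORMED)[max(0,y0-120):y0+150,x0-40:x0+40]
        _,m,_,l=cv2.minMaxLoc(r);print(nm,k,round(m,2),"shift",l[0]-40,l[1]-min(120,y0))
# orange pixels hue: rows occupied in central strip, and dark handle extents
h=cv2.cvtColor(b,cv2.COLOR_BGR2HSV)
for y in range(60,280,12):
    row=b[y,230:410:12].tolist();print(y,[("O" if 4<h[y,x][0]<20 and h[y,x][1]>140 else str(h[y,x][2]//26)) for x in range(220,420,10)])
t=ctrl.get_image("top");pickle.dump(t,open("t3.pkl","wb"))
s=ctrl.get_image("scene");pickle.dump(s,open("s3.pkl","wb"))
for n,c in(("top",t),("scene",s)):
    h=cv2.cvtColor(c["image"],cv2.COLOR_BGR2HSV);m=cv2.inRange(h,(5,140,60),(19,255,255))
    k,l,st,ce=cv2.connectedComponentsWithStats(m)
    print(n,[(st[i,:5].tolist()) for i in range(1,k) if st[i,4]>60])
```

```text
[-0.01 -0.44  2.42 -0.02  0.33  1.56] 11.2833
lh w4 0.86 shift 0 0
lh w6 0.75 shift 39 -72
rh w4 0.88 shift 0 -1
rh w6 0.83 shift -26 -70
handle w4 0.84 shift 0 -1
handle w6 0.63 shift -12 52
tip w4 0.97 shift 0 0
tip w6 0.45 shift 0 -21
60 ['6', '6', '6', '6', '6', '6', '6', '6', '6', '6', '6', '6', '6', '6', '6', '6', '6', '6', '6', '6']
72 ['6', '6', '6', '6', '6', '6', '6', '6', '6', '6', '6', '6', '6', '6', '6', '6', '6', '6', '6', '6']
84 ['6', '6', '6', '6', '8', '8', '9', '8', '9', '9', '9', '9', '9', '9', '9', '9', '9', '9', '9', '9']
96 ['8', '8', '8', '8', '9', '9', '9', '9', '9', '9', '9', '9', '9', '9', '9', '8', '7', '4', '3', '5']
108 ['3', '4', '4', '5', '5', '5', '5', '5', '5', '4', 'O', 'O', '5', '5', '5', '5', '5', '5', '5', '5']
120 ['7', '8', '8', '7', '8', '8', '7', '6', 'O', 'O', 'O', 'O', 'O', 'O', '4', '4', '4', '4', '4', '4']
132 ['7', '8', '8', '8', '8', '8', '8', 'O', 'O', 'O', 'O', 'O', 'O', 'O', 'O', '7', '8', '8', '8', '8']
144 ['7', 'O', 'O', '6', '8', '8', '8', 'O', 'O', 'O', 'O', 'O', 'O', 'O', 'O', '8', '8', '8', '8', '8']
156 ['O', 'O', 'O', 'O', '
[... 878 characters left out ...]
 'O', 'O', 'O', '2', '8', '7', '7', '7']
264 ['7', '7', '7', '3', '3', '3', '3', '3', '0', '0', '0', '3', '3', '3', '3', '3', '3', '7', '7', '7']
276 ['7', '7', '7', '3', '3', '3', '3', '0', '1', '0', '0', '0', '1', '3', '3', '3', '7', '7', '7', '7']
top [[49, 68, 25, 87, 840], [87, 85, 9, 80, 296], [65, 90, 23, 71, 299], [82, 95, 22, 78, 343], [55, 115, 10, 19, 76], [304, 122, 53, 7, 127], [27, 161, 22, 6, 89], [477, 176, 28, 26, 477], [219, 180, 27, 30, 597], [255, 180, 30, 50, 1146], [289, 181, 27, 30, 635], [563, 358, 77, 87, 5993]]
scene [[0, 0, 111, 155, 8489], [558, 0, 82, 161, 7332], [39, 160, 95, 53, 3425], [353, 256, 22, 11, 231], [529, 289, 96, 105, 4160], [150, 290, 24, 20, 320]]
```

```bash
cat > slip.py <<'E'
from plan import *
def fproj(c,X):
    K=np.array(c["intrinsics"]);x=np.array(c["R"])@X+np.array(c["t"]).ravel()
    r=np.hypot(x[0],x[1]);th=np.arctan2(r,x[2]);return K[:2,2]+K[0,0]*th*x[:2]/r
Gm=np.r_[0,0,6.]  # grasp point in tool
def slipped(al): # scoop-in-tool after slip al (deg nose-up positive) about grasp, tool y axis
    Sr=Gr.inv();Sp=-Sr.apply(Gp) # scoop in tool
    ax=Sr.apply([0,1,0]);d=Q.from_rotvec(-np.radians(al)*ax)
    return d.apply(Sp-Gm)+Gm,d*Sr
E
python3 - <<'E'
from slip import *
np.set_printoptions(precision=1,suppress=True)
pose={"w5":(np.array([561.5,109.7,241.5]),None),"w6":(np.array([519.5,110.6,192.7]),None)}
from station import ctrl
tr6=Q.from_quat(ctrl.sense()["orientation"]);tp6=np.array(ctrl.sense()["eef_pos"])
c=pickle.load(open("w6.pkl","rb"))
for al in(0,-5,-10,-15,-20,-25,-30):
    sp,sr=slipped(al);P=lambda q:fproj(c,tp6+tr6.apply(sp+sr.apply(q)))
    o=tp6+tr6.apply(sp);e=(tr6*sr).as_euler("ZYX",degrees=True)
    print(al,"heel",P([-65,46,46]),P([-65,-46,46]),"front",P([65,46,0]),P([65,-46,0]),"tip",P([-129,0,128]),"pitch",e[1],"F",tp6+tr6.apply(sp+sr.apply([65,0,0]))-[686,0,45],"heelb",tp6+tr6.apply(sp+sr.apply([-65,0,0]))-[686,0,45])
E
```

```text
0 heel [245.3 208.1] [393.4 213.6] front [269.1  74.9] [376.9  79.3] tip [319.  325.3] pitch -22.548994218165937 F [ 45.5 103.9 115.6] heelb [-74.5 107.1  65.8]
-5 heel [245.8 218. ] [392.  223.5] front [269.8  93.7] [374.5  97.9] tip [319.3 320.1] pitch -17.548994218457704 F [ 42.3 103.9  97.7] heelb [-81.7 107.3  58.5]
-10 heel [246.1 228.1] [390.9 233.5] front [270.4 112.3] [372.3 116.4] tip [319.5 314.6] pitch -12.548994218733755 F [ 37.5 104.1  80.1] heelb [-89.4 107.5  51.8]
-15 heel [246.3 238.3] [389.8 243.6] front [270.7 130.9] [370.4 134.8] tip [319.8 308.7] pitch -7.548994218999273 F [ 31.1 104.2  63. ] heelb [-97.7 107.8  45.9]
-20 heel [246.4 248.6] [388.9 253.8] front [271.  149.4] [368.7 153.2] tip [320.  302.7] pitch -2.548994219258698 F [ 23.4 104.5  46.5] heelb [-106.5  108.    40.7]
-25 heel [246.4 259. ] [388.2 264.1] front [271.  167.8] [367.1 171.5] tip [320.3 296.5] pitch 2.4510057804839005 F [ 14.2 104.7  30.7] heelb [-115.7  108.3   36.3]
-30 heel [246.2 269.4] [387.6 274.5] front [271.  186.2] [365.7 189.8] tip [320.5 290.3] pitch 7.4510057802245395 F [  3.6 105.   15.8] heelb [-125.2  108.5   32.7]
```

```bash
cat > arm.py <<'E'
import numpy as np
from scipy.optimize import least_squares
from scipy.spatial.transform import Rotation as Q
D=[([-1.524,.159,1.598,0,1.386,-.21],[146.0,-555.6,231.7]),([-.02,.154,1.504,0,1.484,.006],[574.18,108.19,281.99]),
([-.027,-.065,1.73,0,1.465,.002],[493.89,106.37,282.87]),([.722,-.298,2.139,-.203,.92,2.021],[319.38,376.1,204.25]),
([.70804115,-.13887164,2.09138637,-.21994052,.79495789,2.04394433],[354.87,399.31,166.42]),([.69986158,-.05032149,2.10745811,-.24273413,.68733891,2.06819093],[363.736,402.403,122.996])]
def fk(q,p):
    o,r0,z0,L1,ax,L2,d=p
    R=Q.from_euler("z",q[0]+o);x=R.apply([r0,0,z0])
    R=R*Q.from_euler("y",q[1]);x=x+R.apply([0,0,L1])
    R=R*Q.from_euler("y",q[2]);x=x+R.apply([ax,0,L2])
    R=R*Q.from_euler("ZY",[q[3],q[4]]);x=x+R.apply([0,0,d]);return x,R
f=lambda p:np.ravel([fk(q,p)[0]-np.array(t) for q,t in D])
S=least_squares(f,[.21,0,300,400,0,400,200],x_scale=[.1,50,50,50,50,50,50]);PA=S.x
def ik(tp,tr,q0):
    z=tr.apply([0,0,1])
    g=lambda q:np.r_[fk(np.r_[q,0],PA)[0]-tp,200*(fk(np.r_[q,0],PA)[1].apply([0,0,1])-z)]
    return least_squares(g,q0).x,
E
python3 - <<'E'
from arm import *
np.set_printoptions(precision=2,suppress=True)
print(PA,np.abs(S.fun).max())
from station import ctrl
s=ctrl.sense();q=np.array(s["joint_positions"]);print(fk(q,PA)[0],s["eef_pos"])
from slip import *
tr=Q.from_quat(s["orientation"])
for x,z,dl in[(519,193,0),(500,230,5),(480,260,8),(480,350,8),(480,350,12),(480,450,12),(540,450,12),(540,450,20)]:
    r=ik(np.array([x,111,z]),Q.from_rotvec([0,-np.radians(dl),0])*tr,q[:5])[0];print(x,z,dl,r)
E
```

```text
[  0.22  28.57 255.69 372.56  37.12 503.36 260.91] 11.202254142886304
[500.24 100.87 183.76] [519.97 110.55 192.92]
519 193 0 [ 0.12 -0.35  2.34 -0.66  0.44]
500 230 5 [ 0.16 -0.5   2.4  -0.72  0.48]
480 260 8 [ 0.19 -0.64  2.43 -0.73  0.54]
480 350 8 [ 0.19 -0.71  2.29 -0.55  0.72]
480 350 12 [ 0.21 -0.74  2.33 -0.65  0.66]
480 450 12 [ 0.21 -0.74  2.14 -0.53  0.82]
540 450 12 [ 0.13 -0.56  2.04 -0.49  0.72]
540 450 20 [ 0.15 -0.61  2.13 -0.69  0.58]
```

```bash
cat > plan2.py <<'E'
import plan,slip
from plan import *
sp,sr=slip.slipped(-25)
plan.Gr=sr.inv();plan.Gp=-sr.inv().apply(sp)
E
python3 - <<'E'
from plan2 import *
s=now();print(scoop(*s))
cmd=(s[0]+[-12,1,-26],s[1])
rows(cmd,[s,bin(8,0,52,2),bin(0,0,80,-3),bin(-30,0,120,-5),bin(-60,0,180,-7)],step=14,ang=3)
E
```

```text
(array([635.24289308, 106.48540479,  78.47873167]), array([-1.56549424e+00,  2.45100578e+00, -5.81734196e-04]))
[[[0.4, -0.0, 0.9], [0.0, 0.0, 0.0], 1.5], [[0.8, -0.1, 1.7], [0.0, 0.0, 0.0], 1.5], [[1.2, -0.1, 2.6], [0.0, 0.0, 0.0], 1.5], [[0.8, -0.1, 3.6], [-0.0, -0.2, 0.0], 1.5], [[0.5, -0.0, 4.6], [-0.0, -0.5, 0.1], 1.5]]
[[[-0.9, 0.0, 0.6], [-0.1, -2.5, 0.0], 1.5], [[-1.7, 0.0, 1.2], [-0.1, -5.0, 0.0], 1.5], [[-2.6, 0.1, 2.0], [-0.1, -5.5, 0.0], 1.5], [[-3.4, 0.1, 2.8], [-0.2, -6.0, 0.0], 1.5], [[-4.2, 0.1, 3.7], [-0.2, -6.5, 0.0], 1.5]]
[[[-0.8, 0.0, 0.8], [-0.0, -0.5, 0.0], 1.5], [[-1.5, 0.0, 1.9], [-0.0, -0.9, -0.0], 1.5], [[-2.2, 0.1, 3.0], [-0.0, -1.3, -0.0], 1.5], [[-2.8, 0.1, 4.0], [-0.0, -1.7, -0.0], 1.5], [[-3.5, 0.1, 5.1], [-0.1, -2.1, 0.0], 1.5]]
[[[-0.7, 0.0, 1.1], [-0.0, -0.4, 0.0], 1.5]]
16 end [429.  113.6 311. ]
```

Call:
play_rows:
  commands:
    - [[0.4,0,0.9],[0,0,0],1.5]
    - [[0.8,0,1.7],[0,0,0],1.5]
    - [[1.2,0,2.6],[0,0,0],1.5]
    - [[0.8,0,3.6],[0,0,0],1.5]
    - [[0.5,0,4.6],[0,0,0],1.5]

```text
time: 11.8
eef_pos: [510.2, 111.7, 218.8]
orientation: [0.924, 0.005, 0.382, 0.01]
force: [-0.8, 0.9, -3.3]
grip_width: 20.6
finger_force: 126.4
```

```bash
cat > look.py <<'E'
from plan2 import *
from station import ctrl
def look(al0=-25):
    np.set_printoptions(precision=1,suppress=True)
    s=now();c=ctrl.get_image("wrist");pickle.dump(c,open("wl.pkl","wb"));q=ctrl.sense()
    print(s[0],scoop(*s),"F",np.array([plan.RS(*scoop(*s)[1][:2]).apply([65,0,0])])+scoop(*s)[0],"force",np.array(q["force"]),"j",np.round(q["joint_positions"],2))
    b=c["image"];h=cv2.cvtColor(b,cv2.COLOR_BGR2HSV)
    sp,sr=slip.slipped(al0);P=lambda q:slip.fproj(c,s[0]+s[1].apply(sp+sr.apply(q)))
    print("pred heel",P([-65,46,46]),P([-65,-46,46]),"front",P([65,46,0]),P([65,-46,0]))
    m=cv2.inRange(h,(5,140,60),(19,255,255))
    k,l,st,ce=cv2.connectedComponentsWithStats(m)
    print("orange",[st[i].tolist() for i in range(1,k) if st[i,4]>150])
    for y in range(60,290,10):print(y,"".join("O" if m[y,x] else str(min(9,h[y,x][2]//26)) for x in range(220,420,6)))
E
python3 -c "
from look import *
look()"
```

```text
[510.2 111.7 218.8] (array([619.9, 107.9,  99.1]), array([-1.5,  5.2, -0. ])) F [[684.7 106.2  93.2]] force [ 1.   0.5 -2.4] j [-0.  -0.5  2.4 -0.   0.5  1.6]
pred heel [246.2 259.6] [388.1 264.6] front [270.9 167.9] [367.  171.6]
orange [[433, 0, 102, 21, 959], [0, 33, 89, 157, 6459], [283, 126, 83, 131, 8507], [209, 144, 58, 90, 3269], [364, 151, 58, 88, 3388], [617, 230, 23, 25, 287]]
60 5565556656666666666666666666666666
70 6556665666666666666666666666666666
80 6566667999999999999999999999999999
90 4444444444444455566777888888899999
100 2666669999999999999999999999999987
110 3444445555555555555567788899999998
120 7788888877777776655444333333333332
130 77888878888886OOOOOOO8888888887777
140 778888888888OOOOOOOOOOO88888888877
150 5OOOOOO88888OOOOOOOOOOO88886457877
160 OOOOOOOO88884OOOOOOOOO476OOOOOOOO7
170 OOOOOOOO4555OOOOOOOOO555OOOOOOOOOO
180 OOOOOOO6455OOOOOOOOOOOO54OOOOOOOOO
190 785O5672555OOOOOOOOOOOO7274OOOOOO8
200 OOOOOO52688OOOOOOOOOOOO8224OOOOO77
210 OOOOO62288874OOOOOOOOO57328OOOOOO5
220 OOO788248888OOOOOOOOOOOO528O88OOOO
230 6OOOO824788OOOOOOOOOOOOOO28OOOOO86
240 77777525888OOOOOOOOOOOOOO287556777
250 777772248887OOOOOOOOOOOO6257777777
260 7777433344456677788888888888777777
270 7777733333338000000633333337777777
280 7777733336621111111116643367777777
```

Call:
play_rows:
  commands:
    - [[-0.9,0,0.6],[-0.1,-2.5,0],1.5]
    - [[-1.7,0,1.2],[-0.1,-5,0],1.5]
    - [[-2.4,0,1.8],[-0.1,-8,0],1.5]
    - [[-3.0,0.1,2.2],[-0.2,-10,0],1.5]
    - [[-3.0,0.1,2.2],[-0.2,-10,0],1.5]

```text
time: 12.27
eef_pos: [478.2, 113.5, 237.4]
orientation: [0.888, 0.006, 0.46, 0.012]
force: [-1.8, 0.2, -4.9]
grip_width: 20.4
finger_force: 127.1
```

```bash
python3 -c "
from look import *
look()"
```

```text
[478.2 113.5 237.4] (array([606.8, 109.4, 138.3]), array([-1.4, -4.7,  0. ])) F [[671.6 107.9 143.6]] force [-2.7  0.3 -4.3] j [-0.  -0.8  2.6 -0.   0.4  1.6]
pred heel [246.2 259.7] [388.  264.7] front [270.9 168. ] [367.  171.7]
orange [[398, 7, 104, 54, 2542], [0, 73, 106, 144, 6306], [285, 144, 76, 108, 6139], [0, 170, 31, 49, 586], [222, 176, 48, 80, 1746], [363, 181, 49, 80, 2320], [600, 244, 28, 31, 337]]
60 2333444455544444333333445677887766
70 3666666666666666666666666666666676
80 3555556666666555544333334456678887
90 3666666666666666666666666666666666
100 3366666666666666666666666666666666
110 3266666666666666666666666666666663
120 3366666666676766666666666666666663
130 6677777777888899999999999999999983
140 3334444555555555555555555555544423
150 3324444555555OOOOOOO45555555555533
160 457888888888OOOOOOOOO4776554444334
170 467888888887OOOOOOOOOO888888888774
180 477OOOOOO88OO8OOOOOOOO588854688773
190 44OOOOO68873OOO698OOOO44OOOOOOOO74
200 44OOOOO278884OOOOOOOO5585OOOOOOO63
210 286OO6528888OOOOOOOOOOO737OOOOOO73
220 375OOO22888OOOOOOOOOOOOO2474556773
230 3OOOO8238884OOOOOOOOOOOO22OOOOO623
240 2OOO88248888O9OOOOOOOOO532868OOO23
250 37OOO8248888454368OO6645628OOOOO43
260 6777742488888645545555578283347763
270 7777888888888888888888888887777777
280 8777633336621111111116753337777777
```

Call:
play_rows:
  commands:
    - [[-0.4,0,1.2],[0,0,0],1.5]
    - [[-0.8,0,2.4],[0,0,0],1.5]
    - [[-1.2,0,3.6],[0,0,0],1.5]
    - [[-1.5,0,4.8],[0,0,0],1.5]
    - [[-1.7,0,6.0],[0,0,0],1.5]

```text
time: 12.73
eef_pos: [464.2, 112.9, 302.9]
orientation: [0.886, 0.005, 0.463, 0.012]
force: [0.5, -0.0, -3.2]
grip_width: 20.3
finger_force: 127.0
```

Call:
play_rows:
  commands:
    - [[0,0,1.5],[0,-1,0],1.5]
    - [[0,0,3],[0,-2,0],1.5]
    - [[0,0,4.5],[0,-3,0],1.5]
    - [[0,0,6],[0,-4,0],1.5]
    - [[0,0,7],[0,-5,0],1.5]

```text
time: 13.15
eef_pos: [471.3, 116.9, 374.6]
orientation: [0.865, 0.004, 0.502, 0.014]
force: [-0.1, 0.3, -3.1]
grip_width: 20.3
finger_force: 127.0
```

```bash
python3 -c "
from look import *
look()"
```

```text
[471.3 116.9 374.6] (array([608.8, 112.3, 288.2]), array([ -1.6, -10.2,   0.1])) F [[672.8 110.5 299.7]] force [0.1 0.2 0. ] j [ 0.  -0.9  2.4 -0.1  0.6  1.6]
pred heel [246.3 259.7] [388.1 264.8] front [271.  168.1] [367.  171.7]
orange [[382, 133, 83, 45, 1492], [42, 159, 86, 127, 4270], [283, 174, 80, 91, 6080], [10, 225, 56, 61, 878], [586, 258, 38, 47, 890], [376, 279, 13, 25, 217], [300, 317, 40, 19, 671], [561, 318, 22, 16, 158]]
60 6666666666666676777777777777777777
70 6666666666666666776677777777777777
80 6666666666666766777777777777777777
90 6666666666666666777667777777777777
100 6666666666666666676777777777777777
110 6666666666666666777777777777777777
120 6666666666666666667777777777777777
130 6666666666666666677777777777777777
140 666666666666666666777777777O999O99
150 6766666667777777788888777773O99999
160 8836666666666666776777677774OOOOOO
170 7455555566666777777888887777OOOOOO
180 8636666688888OOOOOOOO8886777777232
190 45455557888OOOOOOOOOOOO87777777345
200 66326672688OOOOOOOOOOOO83766665366
210 88878852888OOOOOOOOOOOO82499993398
220 6663662288883OOOOOOOOO582288873665
230 666348248887OOOOOOOOOOO73287863846
240 66633824888OOOOOOOOOOOOO7289936945
250 67778725888OOOOOOOOOOOOO7285435444
260 744484258884OOOOOOOOOOOO8258764354
270 9444733333333333333333444446864453
280 944453333772111111111775333O853564
```

```bash
cat >> arm.py <<'E'
def ik6(tp,tr,q0,off):
    def g(q):
        x,R=fk(q,PA);return np.r_[(x-tp)/200,((R*Q.from_euler("z",q[5]+off)).inv()*tr).as_rotvec()]
    lo=[-2.91,-.94,.18,-1.29,.17,-3];hi=[2.91,2.29,2.7,4.43,2.64,3]
    r=least_squares(g,np.clip(q0,np.array(lo)+.01,np.array(hi)-.01),bounds=(lo,hi));return r.x,np.linalg.norm(r.fun)
E
python3 - <<'E'
from plan2 import *
from arm import *
from station import ctrl
np.set_printoptions(precision=2,suppress=True)
s=ctrl.sense();q=np.array(s["joint_positions"]);tr=Q.from_quat(s["orientation"])
x,R=fk(q,PA);off=(R.inv()*tr).as_rotvec();print(off,x,s["eef_pos"]);off=off[2]
B=np.array([495,-382,0.])
for yaw in(-38,-60,-75,-90):
    h=np.array([np.cos(np.radians(yaw)),np.sin(np.radians(yaw)),0]);qq=q.copy()
    for d,z,p in((-30,300,-10),(-30,180,-10),(-30,130,0),(-30,75,45)):
        t=front(B+d*h+[0,0,z],yaw,p);qq,e=ik6(*t,qq,off);print(yaw,z,p,t[0],qq,round(e,3))
E
```

```text
[-0.01  0.28 -2.99] [448.09  97.01 356.7 ] [471.66 117.16 376.39]
-38 300 -10 [ 313.28 -238.87  375.6 ] [-0.85 -0.94  2.3  -0.03  0.91 -0.15] 0.242
-38 180 -10 [ 313.28 -238.87  255.6 ] [-0.85 -0.94  2.57 -0.06  0.6  -0.12] 0.246
-38 130 0 [ 326.04 -248.83  239.41] [-0.86 -0.94  2.56 -0.02  0.69 -0.16] 0.071
-38 75 45 [ 429.73 -329.85  283.27] [-0.87 -0.02  1.69  0.    1.39 -0.18] 0.0
-60 300 -10 [ 380.13 -181.22  375.6 ] [-0.16 -0.8   2.31 -0.98  1.19  1.08] 0.0
-60 180 -10 [ 380.13 -181.22  255.6 ] [-0.16 -0.71  2.51 -1.1   1.05  1.36] 0.0
-60 130 0 [ 388.22 -195.24  239.41] [-0.29 -0.64  2.44 -0.87  0.97  1.15] 0.0
-60 75 45 [ 454.02 -309.19  283.27] [-0.8   0.01  1.66 -0.04  1.39  0.28] 0.0
-75 300 -10 [ 436.01 -158.33  375.6 ] [-0.06 -0.39  2.08 -1.06  1.42  1.43] 0.0
-75 180 -10 [ 436.01 -158.33  255.6 ] [-0.06 -0.26  2.23 -1.11  1.29  1.69] 0.0
-75 130 0 [ 440.2  -173.96  239.41] [-0.17 -0.27  2.19 -0.94  1.19  1.53] 0.0
-75 75 45 [ 474.26 -301.07  283.27] [-0.75  0.05  1.62 -0.06  1.41  0.59] 0.0
-90 300 -10 [ 495.91 -150.68  375.6 ] [-0.07 -0.05  1.79 -1.03  1.61  1.61] 0.0
-90 180 -10 [ 495.91 -150.68  255.6 ] [-0.07  0.08  1.92 -1.04  1.48  1.82] 0.0
-90 130 0 [ 495.91 -166.87  239.41] [-0.15  0.04  1.91 -0.9   1.38  1.72] 0.0
-90 75 45 [ 495.91 -298.45  283.27] [-0.72  0.11  1.55 -0.08  1.43  0.88] 0.0
```

Run:
```python
from plan2 import *
B=np.array([495,-382,0.])
s=now();o,e=scoop(*s)
f=lambda yaw:np.array([np.cos(np.radians(yaw)),np.sin(np.radians(yaw)),0])
end=front(B-30*f(-85)+[0,0,290],-85,-12);P=[]
N=24
for k in range(1,N+1):
    a=k/N;yaw=-1.6+a*(-83.4);p=-10.2-1.8*a
    tp=s[0]*(1-a)+end[0]*a
    P.append((tp,tool([0,0,0],yaw,p)[1]))
rows(s,P,step=40,ang=7)
```

```text
[[[0.0, -1.1, -0.1], [-0.1, 0.1, -3.5], 1.5], [[0.0, -2.2, -0.1], [-0.1, 0.0, -7.0], 1.5], [[0.0, -3.3, -0.2], [-0.1, -0.0, -10.4], 1.5], [[0.1, -4.4, -0.3], [-0.1, -0.1, -13.9], 1.5], [[0.1, -5.5, -0.4], [-0.1, -0.2, -17.4], 1.5]]
[[[0.0, -1.1, -0.1], [-0.0, -0.1, -3.5], 1.5], [[0.0, -2.2, -0.1], [-0.1, -0.1, -6.9], 1.5], [[0.0, -3.3, -0.2], [-0.1, -0.2, -10.4], 1.5], [[0.1, -4.4, -0.3], [-0.1, -0.3, -13.9], 1.5], [[0.1, -5.5, -0.4], [-0.2, -0.3, -17.4], 1.5]]
[[[0.0, -1.1, -0.1], [-0.0, -0.1, -3.5], 1.5], [[0.0, -2.2, -0.1], [-0.1, -0.1, -6.9], 1.5], [[0.0, -3.3, -0.2], [-0.1, -0.2, -10.4], 1.5], [[0.1, -4.4, -0.3], [-0.2, -0.2, -13.9], 1.5], [[0.1, -5.5, -0.4], [-0.3, -0.3, -17.4], 1.5]]
[[[0.0, -1.1, -0.1], [-0.1, -0.0, -3.5], 1.5], [[0.0, -2.2, -0.1], [-0.1, -0.1, -6.9], 1.5], [[0.0, -3.3, -0.2], [-0.2, -0.1, -10.4], 1.5], [[0.1, -4.4, -0.3], [-0.3, -0.1, -13.9], 1.5], [[0.1, -5.5, -0.4], [-0.3, -0.2, -17.4], 1.5]]
[[[0.0, -1.1, -0.1], [-0.1, -0.0, -3.5], 1.5], [[0.0, -2.2, -0.1], [-0.1, -0.0, -6.9], 1.5], [[0.0, -3.3, -0.2], [-0.2, -0.1, -10.4], 1.5], [[0.1, -4.4, -0.3], [-0.3, -0.1, -13.9], 1.5]]
24 end [ 475.5 -149.   358.5]
```

Call:
play_rows:
  commands:
    - [[0.2,-1,0],[0,0,-3.5],1.5]
    - [[0.4,-2.1,0],[0,0,-7],1.5]
    - [[0.6,-3.2,0],[0,0,-10.4],1.5]
    - [[0.8,-4.3,0],[0,0,-13.9],1.5]
    - [[1,-5.4,0],[0,0,-17.4],1.5]

```text
time: 13.62
eef_pos: [480.8, 62.8, 371.2]
orientation: [0.856, -0.128, 0.492, 0.089]
force: [-0.2, -0.2, -4.2]
grip_width: 20.1
finger_force: 127.0
```

Call:
play_rows:
  commands:
    - [[0,-1.1,-0.1],[0,-0.1,-3.5],1.5]
    - [[0,-2.2,-0.1],[-0.1,-0.1,-6.9],1.5]
    - [[0,-3.3,-0.2],[-0.1,-0.2,-10.4],1.5]
    - [[0.1,-4.4,-0.2],[-0.1,-0.3,-13.9],1.5]
    - [[0.1,-5.5,-0.2],[-0.2,-0.3,-17.4],1.5]

```text
time: 14.03
eef_pos: [482.0, 8.1, 368.9]
orientation: [0.826, -0.255, 0.475, 0.163]
force: [-0.9, -0.2, -3.7]
grip_width: 20.4
finger_force: 127.0
```

```bash
python3 -c "
from look import *
look()" | grep -v '^[0-9]'
```

```text
[482.    8.1 368.9] (array([592.3, -74.3, 282.6]), array([-36.5, -10.2,   0.1])) F [[ 643.7 -112.3  294.2]] force [ 0.4 -0.1 -3.4] j [ 0.2 -0.6  2.3 -0.9  0.9  2.8]
pred heel [245.5 259.6] [387.2 264.6] front [270.4 168.1] [366.5 171.7]
orange [[149, 157, 90, 46, 1774], [279, 174, 82, 91, 6089], [420, 181, 30, 47, 911], [620, 269, 20, 58, 609], [184, 306, 41, 28, 666], [86, 351, 35, 24, 459], [162, 369, 22, 23, 284]]
```

Run:
```python
from plan2 import *
from arm import *
import arm
from station import ctrl
np.set_printoptions(precision=2,suppress=True)
s=ctrl.sense();q=np.array(s["joint_positions"]);tr=Q.from_quat(s["orientation"]);tp=np.array(s["eef_pos"])
print(q)
x,R=fk(q,PA);print(x,tp,(R.inv()*tr).as_rotvec(),R.apply([0,0,1]),tr.apply([0,0,1]))
# refit with orientation
D2=D+[([0.0,.1,1.3,0,1.9,1.5],None)]
S=[(q,tp,tr),(np.array([-1.524,.159,1.598,0,1.386,-.21]),np.array([146.,-555.6,231.7]),Q.from_quat([.992,.128,0,-.001])),
(np.array([.69986158,-.05032149,2.10745811,-.24273413,.68733891,2.06819093]),np.array([363.736,402.403,122.996]),Q.from_quat([0.96041828,0.17454193,0.21459483,-0.03287714])),
(np.array([-.027,-.065,1.73,0,1.465,.002]),np.array([493.89,106.37,282.87]),Q.from_quat([.717,.697,.004,.004])),
(np.array([.70804115,-.13887164,2.09138637,-.21994052,.79495789,2.04394433]),np.array([354.87,399.31,166.42]),Q.from_quat([0.96097346,0.17383403,0.21280089,-0.0320549]))]
def res(p):
    out=[]
    for q,t,r in S:
        x,R=fk(q,p[:7]);out+=list((x-t)/100)+list(((R*Q.from_euler("z",p[7]+q[5]*p[8])).inv()*r).as_rotvec())
    return out
for sg in(1,-1):
    r=least_squares(res,np.r_[PA,-2.99 if sg==1 else 0,sg],x_scale=[.1,50,50,50,50,50,50,1,1]);print(r.x,r.cost,np.array(res(r.x)).reshape(-1,6))
```

```text
[ 0.16 -0.61  2.27 -0.95  0.86  2.75]
[498.64  22.01 349.07] [482.07   7.17 368.79] [-0.13  0.18 -1.85] [ 0.79 -0.35 -0.5 ] [ 0.7  -0.52 -0.5 ]
[  0.22  -2.57 238.42 416.35  32.66 530.   282.64  -4.49   0.97] 0.048709834415059855 [[ 0.07 -0.02 -0.1  -0.19  0.01 -0.04]
 [ 0.06 -0.02  0.05  0.    0.   -0.01]
 [-0.01  0.02 -0.01 -0.09  0.01  0.03]
 [-0.05 -0.11  0.06 -0.   -0.   -0.  ]
 [-0.02 -0.02  0.   -0.09  0.01  0.03]]
[  0.22  -3.05 240.13 421.37  36.02 530.75 286.25   1.36  -1.53] 1.0844241763386293 [[ 0.07 -0.03 -0.09 -0.18 -0.09  0.99]
 [ 0.08 -0.02  0.05  0.    0.   -0.1 ]
 [-0.02  0.03 -0.01 -0.09  0.04 -0.64]
 [-0.05 -0.09  0.06  0.   -0.    0.44]
 [-0.03 -0.01  0.   -0.09  0.04 -0.7 ]]
```

```bash
cat > arm2.py <<'E'
import numpy as np
from scipy.optimize import least_squares
from scipy.spatial.transform import Rotation as Q
from station import ctrl
S=[(np.array([-1.524,.159,1.598,0,1.386,-.21]),np.array([146.,-555.6,231.7]),Q.from_quat([.992,.128,0,-.001])),
(np.array([.69986158,-.05032149,2.10745811,-.24273413,.68733891,2.06819093]),np.array([363.736,402.403,122.996]),Q.from_quat([0.96041828,0.17454193,0.21459483,-0.03287714])),
(np.array([-.027,-.065,1.73,0,1.465,.002]),np.array([493.89,106.37,282.87]),Q.from_quat([.717,.697,.004,.004])),
(np.array([.70804115,-.13887164,2.09138637,-.21994052,.79495789,2.04394433]),np.array([354.87,399.31,166.42]),Q.from_quat([0.96097346,0.17383403,0.21280089,-0.0320549]))]
s=ctrl.sense();q0=np.array(s["joint_positions"]);tp0=np.array(s["eef_pos"]);tr0=Q.from_quat(s["orientation"]);S.append((q0,tp0,tr0))
def fk(q,p):
    o,r0,dy,z0,L1,ax,L2,d,off,w=p
    R=Q.from_euler("z",q[0]+o);x=R.apply([r0,dy,z0])
    R=R*Q.from_euler("y",q[1]);x=x+R.apply([0,0,L1])
    R=R*Q.from_euler("y",q[2]);x=x+R.apply([ax,0,L2])
    R=R*Q.from_euler("Z",q[3]);R=R*Q.from_euler("Y",q[4]);x=x+R.apply([0,w,d]);return x,R*Q.from_euler("z",off+q[5])
res=lambda p:np.ravel([np.r_[(fk(q,p)[0]-t)/100,(fk(q,p)[1].inv()*r).as_rotvec()] for q,t,r in S])
F=least_squares(res,[0,0,120,240,420,30,530,280,-4.49+np.pi*2,0],x_scale=[.1,50,50,50,50,50,50,50,1,50]);PA=F.x
lo=np.array([-2.91,-.94,.18,-1.29,.17,-3]);hi=np.array([2.91,2.29,2.7,4.43,2.64,3])
def ik6(tp,tr,q):
    g=lambda q:np.r_[(fk(q,PA)[0]-tp)/200,(fk(q,PA)[1].inv()*tr).as_rotvec()]
    r=least_squares(g,np.clip(q,lo+.01,hi-.01),bounds=(lo,hi));return r.x,np.linalg.norm(r.fun)
E
python3 - <<'E'
from arm2 import *
from plan2 import front
np.set_printoptions(precision=2,suppress=True)
print(PA,F.cost,np.abs(F.fun).max())
B=np.array([495,-382,0.])
for yaw in(-38,-45,-52,-60,-75):
    h=np.array([np.cos(np.radians(yaw)),np.sin(np.radians(yaw)),0]);qq=q0.copy()
    for d,z,p in((-30,290,-10),(-30,180,-10),(-30,130,0),(-30,75,45)):
        t=front(B+d*h+[0,0,z],yaw,p);qq,e=ik6(*t,qq);print(yaw,z,p,t[0],qq,round(e,3))
E
```

```text
[  0.    -0.43 119.47 297.91 385.41  47.4  519.53 303.78   1.57   0.11] 6.344025036160725e-06 0.0022295856647383517
-38 290 -10 [ 313.28 -238.87  365.6 ] [-1.11 -0.94  2.29  0.29  1.1   1.07] 0.393
-38 180 -10 [ 313.28 -238.87  255.6 ] [-0.84 -0.94  2.57 -0.1   0.66  1.52] 0.393
-38 130 0 [ 326.04 -248.83  239.41] [-1.16 -0.94  2.54  0.4   0.93  0.89] 0.211
-38 75 45 [ 429.73 -329.85  283.27] [-0.89 -0.03  1.7   0.02  1.39  1.3 ] 0.0
-45 290 -10 [ 332.08 -217.79  365.6 ] [-0.55 -0.94  2.38 -0.51  0.88  2.04] 0.294
-45 180 -10 [ 332.08 -217.79  255.6 ] [-0.54 -0.94  2.64 -0.74  0.63  2.32] 0.268
-45 130 0 [ 343.52 -229.23  239.41] [-0.81 -0.94  2.57 -0.1   0.72  1.6 ] 0.155
-45 75 45 [ 436.57 -322.28  283.27] [-0.86 -0.03  1.69  0.01  1.39  1.45] 0.0
-52 290 -10 [ 353.31 -199.16  365.6 ] [-0.41 -0.94  2.42 -0.71  0.88  2.33] 0.151
-52 180 -10 [ 353.31 -199.16  255.6 ] [-0.44 -0.94  2.65 -0.86  0.66  2.54] 0.119
-52 130 0 [ 363.27 -211.91  239.41] [-0.65 -0.94  2.59 -0.36  0.69  1.99] 0.044
-52 75 45 [ 444.28 -315.6   283.27] [-0.84 -0.02  1.69 -0.    1.39  1.6 ] 0.0
-60 290 -10 [ 380.13 -181.22  365.6 ] [-0.31 -0.89  2.41 -0.83  0.9   2.56] 0.0
-60 180 -10 [ 380.13 -181.22  255.6 ] [-0.31 -0.79  2.59 -1.04  0.74  2.85] 0.0
-60 130 0 [ 388.22 -195.24  239.41] [-0.44 -0.73  2.5  -0.72  0.73  2.54] 0.0
-60 75 45 [ 454.02 -309.19  283.27] [-0.81 -0.    1.67 -0.02  1.39  1.78] 0.0
-75 290 -10 [ 436.01 -158.33  365.6 ] [-0.1  -0.41  2.13 -1.02  1.17  3.  ] 0.059
-75 180 -10 [ 436.01 -158.33  255.6 ] [-0.17 -0.39  2.27 -0.97  0.98  3.  ] 0.19
-75 130 0 [ 440.2  -173.96  239.41] [-0.23 -0.31  2.22 -0.88  0.97  3.  ] 0.067
-75 75 45 [ 474.26 -301.07  283.27] [-0.76  0.04  1.63 -0.04  1.4   2.09] 0.0
```

```bash
cat > path.py <<'E'
from plan2 import *
import arm2
B=np.array([495,-382,0.])
hh=lambda yaw:np.array([np.cos(np.radians(yaw)),np.sin(np.radians(yaw)),0])
def interp(a,b,n): # a,b=(F,yaw,p): linear in tool pos, yaw, pitch
    ta,tb=front(*a)[0],front(*b)[0]
    return [(ta+(tb-ta)*k/n,plan.RS(a[1]+(b[1]-a[1])*k/n,a[2]+(b[2]-a[2])*k/n)*plan.Gr) for k in range(1,n+1)]
def interpF(a,b,n): # linear in front edge
    return [front(np.array(a[0])+(np.array(b[0])-np.array(a[0]))*k/n,a[1]+(b[1]-a[1])*k/n,a[2]+(b[2]-a[2])*k/n) for k in range(1,n+1)]
def cur():
    s=now();o,e=scoop(*s);return (o+plan.RS(e[0],e[1]).apply([65,0,0]),e[0],e[1])
def check(P):
    q=arm2.q0;m=0;lo=q.copy();hi=q.copy();E=0
    for t in P:
        n,e=arm2.ik6(*t,q);m=np.maximum(m,abs(n-q));lo=np.minimum(lo,n);hi=np.maximum(hi,n);q=n;E=max(E,e)
    print("maxstep",np.round(m,2),"lo",np.round(lo,2),"hi",np.round(hi,2),"err",round(E,3))
E
python3 - <<'E'
from path import *
c=cur();print(c)
a=(B-35*hh(-62)+[0,0,290],-62,-11);b=(B-35*hh(-62)+[0,0,170],-62,-9);d=(B-35*hh(-62)+[0,0,80],-62,48)
P1=interp(c,a,12);P2=interpF(a,b,6);P3=interpF(b,d,10)
for P in(P1,P1+P2,P1+P2+P3):check(P)
rows(now(),P1+P2,step=99,ang=99)
E
```

```text
(array([ 643.23171011, -113.96434874,  293.97281853]), np.float64(-36.681819318486774), np.float64(-10.222906276971088))
maxstep [0.04 0.02 0.01 0.   0.02 0.01] lo [-0.23 -0.82  2.27 -0.96  0.86  2.71] hi [ 0.16 -0.61  2.4  -0.94  0.95  2.75] err 0.0
maxstep [0.04 0.03 0.03 0.04 0.03 0.06] lo [-0.25 -0.82  2.27 -1.09  0.79  2.71] hi [ 0.16 -0.61  2.54 -0.94  0.95  2.97] err 0.0
maxstep [0.08 0.12 0.12 0.22 0.09 0.24] lo [-0.81 -0.82  1.6  -1.09  0.79  1.81] hi [ 0.16  0.05  2.54 -0.01  1.46  2.97] err 0.0
[[[-0.8, -1.5, -0.1], [-0.1, -0.0, -2.1], 1.5], [[-1.6, -3.0, -0.1], [-0.1, -0.1, -4.2], 1.5], [[-2.4, -4.5, -0.2], [-0.1, -0.1, -6.3], 1.5], [[-3.3, -6.0, -0.2], [-0.2, -0.2, -8.4], 1.5], [[-4.1, -7.5, -0.3], [-0.2, -0.2, -10.6], 1.5]]
[[[-0.8, -1.5, -0.1], [-0.0, -0.0, -2.1], 1.5], [[-1.6, -3.0, -0.1], [-0.1, -0.1, -4.2], 1.5], [[-2.4, -4.5, -0.2], [-0.1, -0.1, -6.3], 1.5], [[-3.3, -6.0, -0.2], [-0.2, -0.2, -8.4], 1.5], [[-4.1, -7.5, -0.3], [-0.3, -0.2, -10.5], 1.5]]
[[[-0.8, -1.5, -0.1], [-0.1, -0.0, -2.1], 1.5], [[-1.6, -3.0, -0.1], [-0.1, -0.1, -4.2], 1.5], [[-1.6, -3.0, -2.0], [0.2, 0.1, -4.2], 1.5], [[-1.6, -3.1, -3.9], [0.5, 0.3, -4.2], 1.5], [[-1.6, -3.1, -5.8], [0.8, 0.4, -4.2], 1.5]]
[[[0.0, -0.0, -1.9], [0.3, 0.2, 0.0], 1.5], [[0.0, -0.1, -3.8], [0.6, 0.3, 0.0], 1.5], [[0.1, -0.1, -5.6], [0.9, 0.5, 0.0], 1.5]]
18 end [ 385.5 -174.1  249.1]
```

Call:
play_rows:
  commands:
    - [[-0.8,-1.5,0],[0,0,-2],1.5]
    - [[-1.6,-3,-0.1],[-0.1,-0.1,-4],1.5]
    - [[-2.4,-4.5,-0.2],[-0.1,-0.1,-6],1.5]
    - [[-3.3,-6,-0.2],[-0.2,-0.2,-8],1.5]
    - [[-4.1,-7.5,-0.3],[-0.2,-0.2,-10],1.5]

```text
time: 14.5
eef_pos: [440.7, -66.9, 366.1]
orientation: [0.8, -0.325, 0.461, 0.205]
force: [0.5, -0.4, -3.2]
grip_width: 20.5
finger_force: 127.0
```

Call:
play_rows:
  commands:
    - [[-0.8,-1.5,-0.1],[0,0,-2],1.5]
    - [[-1.6,-3,-0.1],[-0.1,-0.1,-4],1.5]
    - [[-2.4,-4.5,-0.2],[-0.1,-0.1,-6],1.5]
    - [[-3.3,-6,-0.2],[-0.2,-0.2,-8],1.5]
    - [[-4.1,-7.5,-0.3],[-0.3,-0.2,-10],1.5]

```text
time: 14.92
eef_pos: [399.8, -142.1, 363.3]
orientation: [0.767, -0.392, 0.444, 0.246]
force: [0.4, 0.2, -3.5]
grip_width: 20.5
finger_force: 127.0
```

```bash
python3 - <<'E'
from path import *
c=cur();print(c,arm2.q0)
h=hh(-59)
b=(B-35*h+[0,0,205],-59,-9);m=(B-35*h+[0,0,130],-59,8);d=(B-35*h+[0,0,78],-59,48)
P1=interp(c,b,7);P2=interpF(b,m,6);P3=interpF(m,d,9)
check(P1);check(P1+P2);check(P1+P2+P3)
rows(now(),P1+P2+P3,step=99,ang=99)
E
python3 -c "
from look import *
look()" | grep orange
```

```text
(array([ 511.37425483, -311.06791037,  290.88546033]), np.float64(-56.33505216463121), np.float64(-10.895975331993165)) [-0.17041715 -0.83085895  2.40064107 -0.91532895  0.92241785  2.67365107]
maxstep [0.03 0.01 0.02 0.   0.02 0.  ] lo [-0.34 -0.89  2.4  -0.92  0.78  2.65] hi [-0.17 -0.83  2.56 -0.89  0.92  2.67] err 0.0
maxstep [0.04 0.04 0.03 0.09 0.02 0.09] lo [-0.55 -0.89  2.38 -0.92  0.78  2.2 ] hi [-0.17 -0.71  2.56 -0.43  0.92  2.67] err 0.0
maxstep [0.05 0.1  0.1  0.1  0.08 0.1 ] lo [-0.82 -0.89  1.61 -0.92  0.78  1.74] hi [-0.17  0.04  2.56 -0.    1.45  2.67] err 0.0
[[[-0.3, -0.5, -1.1], [0.2, 0.2, -0.4], 1.5], [[-0.7, -1.1, -2.3], [0.4, 0.4, -0.8], 1.5], [[-1.1, -1.6, -3.4], [0.6, 0.5, -1.2], 1.5], [[-1.4, -2.2, -4.5], [0.9, 0.6, -1.5], 1.5], [[-1.8, -2.7, -5.7], [1.1, 0.8, -1.9], 1.5]]
[[[-0.4, -0.5, -1.1], [0.2, 0.1, -0.4], 1.5], [[-0.7, -1.1, -2.3], [0.5, 0.3, -0.8], 1.5], [[-0.5, -1.4, -2.5], [2.9, 1.8, -0.8], 1.5], [[-0.3, -1.8, -2.8], [5.3, 3.2, -0.8], 1.5], [[-0.0, -2.3, -3.1], [7.7, 4.7, -0.8], 1.5]]
[[[0.3, -0.5, -0.3], [2.4, 1.5, 0.0], 1.5], [[0.6, -1.0, -0.7], [4.9, 2.9, -0.0], 1.5], [[0.9, -1.5, -1.1], [7.3, 4.4, -0.0], 1.5], [[1.5, -2.5, -0.4], [11.1, 6.7, -0.0], 1.5], [[2.1, -3.5, 0.2], [14.9, 9.0, -0.0], 1.5]]
[[[0.7, -1.1, 0.5], [3.8, 2.3, 0.0], 1.5], [[1.4, -2.2, 0.9], [7.6, 4.6, 0.0], 1.5], [[2.1, -3.5, 1.2], [11.4, 6.9, 0.0], 1.5], [[2.8, -4.7, 1.4], [15.2, 9.2, 0.0], 1.5], [[3.6, -6.1, 1.4], [19.0, 11.4, 0.0], 1.5]]
[[[0.8, -1.4, -0.1], [3.8, 2.3, 0.0], 1.5], [[1.7, -2.7, -0.2], [7.6, 4.6, 0.0], 1.5]]
22 end [ 455.8 -315.   288.8]
orange [[505, 101, 51, 30, 637], [276, 174, 84, 91, 6113], [239, 187, 21, 48, 456], [498, 198, 93, 118, 6701], [0, 225, 25, 38, 478], [29, 375, 31, 31, 543], [20, 432, 31, 35, 742], [0, 466, 17, 14, 187]]
```

Call:
play_rows:
  commands:
    - [[-0.3,-0.5,-1.1],[0.2,0.2,-0.4],1.5]
    - [[-0.7,-1.1,-2.3],[0.4,0.4,-0.8],1.5]
    - [[-1.1,-1.6,-3.4],[0.6,0.5,-1.2],1.5]
    - [[-1.4,-2.2,-4.5],[0.9,0.6,-1.5],1.5]
    - [[-1.8,-2.7,-5.7],[1.1,0.8,-1.9],1.5]

```text
time: 15.38
eef_pos: [381.6, -169.1, 305.0]
orientation: [0.766, -0.407, 0.43, 0.249]
force: [0.6, -1.0, -2.9]
grip_width: 20.5
finger_force: 127.0
```

Call:
play_rows:
  commands:
    - [[-0.4,-0.5,-1.1],[0.2,0.1,-0.4],1.5]
    - [[-0.7,-1.1,-2.3],[0.5,0.3,-0.8],1.5]
    - [[-0.5,-1.4,-2.5],[2.9,1.8,-0.8],1.5]
    - [[-0.3,-1.8,-2.8],[5.3,3.2,-0.8],1.5]
    - [[0,-2.3,-3.1],[7.7,4.7,-0.8],1.5]

```text
time: 15.8
eef_pos: [381.4, -192.1, 274.3]
orientation: [0.796, -0.43, 0.367, 0.216]
force: [0.4, -0.8, -2.4]
grip_width: 20.5
finger_force: 126.9
```

Call:
play_rows:
  commands:
    - [[0.3,-0.5,-0.3],[2.4,1.5,0],1.5]
    - [[0.6,-1.0,-0.7],[4.9,2.9,0],1.5]
    - [[0.9,-1.5,-1.1],[7.3,4.4,0],1.5]
    - [[1.5,-2.5,-0.4],[11.1,6.7,0],1.5]
    - [[2.1,-3.5,0.2],[14.9,9.0,0],1.5]

```text
time: 16.22
eef_pos: [402.1, -227.1, 276.0]
orientation: [0.844, -0.456, 0.244, 0.144]
force: [0.0, -0.5, -2.1]
grip_width: 20.3
finger_force: 127.0
```

Call:
play_rows:
  commands:
    - [[0.7,-1.1,0.5],[3.8,2.3,0],1.5]
    - [[1.4,-2.2,0.9],[7.6,4.6,0],1.5]
    - [[2.1,-3.5,1.2],[11.4,6.9,0],1.5]
    - [[2.8,-4.7,1.4],[15.2,9.2,0],1.5]
    - [[3.6,-6.1,1.4],[19.0,11.4,0],1.5]

```text
time: 16.63
eef_pos: [439.0, -289.9, 292.3]
orientation: [0.875, -0.474, 0.083, 0.048]
force: [-0.1, -0.0, -2.9]
grip_width: 20.6
finger_force: 127.0
```

Call:
play_rows:
  commands:
    - [[0.8,-1.4,-0.1],[3.8,2.3,0],1.5]
    - [[1.7,-2.7,-0.2],[7.6,4.6,0],1.5]
    - [[1.7,-2.7,-0.2],[7.6,4.6,0],1.5]
    - [[1.7,-2.7,-0.2],[7.6,4.6,0],1.5]
    - [[1.7,-2.7,-0.2],[7.6,4.6,0],1.5]

```text
time: 17.05
eef_pos: [455.4, -315.4, 289.2]
orientation: [0.879, -0.476, 0.017, 0.01]
force: [0.0, -0.2, -3.3]
grip_width: 20.8
finger_force: 126.9
```

```bash
cat > rolls.py <<'E'
from path import *
from station import ctrl
def blobs(n,f=None):
    c=ctrl.get_image(n);pickle.dump(c,open(f or n+"_l.pkl","wb"))
    h=cv2.cvtColor(c["image"],cv2.COLOR_BGR2HSV);m=cv2.inRange(h,(5,140,60),(19,255,255))
    k,l,st,ce=cv2.connectedComponentsWithStats(m)
    return [st[i].tolist() for i in range(1,k) if st[i,4]>60]
E
python3 - <<'E'
from rolls import *
print(cur(),arm2.q0)
for n in("wrist","top","scene"):print(n,blobs(n))
E
```

```text
(array([ 476.16104662, -353.21051975,   78.50759221]), np.float64(-59.19287144908461), np.float64(47.85049050431731)) [-0.81924335  0.0425887   1.61068469 -0.00827181  1.45035834  1.7452037 ]
wrist [[540, 0, 100, 207, 13047], [125, 19, 66, 63, 3029], [290, 67, 48, 51, 1740], [344, 127, 42, 52, 1658], [39, 370, 24, 11, 164], [6, 381, 49, 32, 895]]
top [[50, 68, 24, 87, 910], [87, 85, 9, 80, 296], [65, 90, 23, 71, 296], [82, 95, 22, 78, 343], [304, 123, 53, 6, 120], [27, 161, 22, 6, 89], [476, 176, 29, 26, 475], [222, 180, 27, 30, 641], [289, 181, 27, 30, 632], [260, 192, 26, 19, 404], [489, 252, 10, 17, 84], [491, 290, 16, 8, 77], [569, 358, 71, 87, 3962]]
scene [[0, 0, 110, 155, 8543], [559, 0, 81, 161, 7243], [38, 160, 96, 50, 3417], [163, 235, 20, 14, 219], [149, 262, 22, 14, 237], [150, 289, 24, 21, 353], [530, 289, 95, 105, 4129]]
```

Run:
```python
from path import *
np.set_printoptions(precision=1,suppress=True)
c=pickle.load(open("wrist_l.pkl","rb"))
print(fatz(c,(314,92),29),fatz(c,(365,153),29))
print([atz(p,29,"scene") for p in[(173,242),(160,269)]])
sp,sr=slip.slipped(-25);s=now();P=lambda q:slip.fproj(c,s[0]+s[1].apply(sp+sr.apply(q)))
print("front",P([65,46,0]),P([65,-46,0]),"heel",P([-65,46,46]),P([-65,-46,46]))
```

```text
[ 524.3 -420.    29. ] [ 441.7 -394.7   29. ]
[array([ 436.2, -397.6,   29. ]), array([ 523.5, -420.9,   29. ])]
front [268.7 168.3] [365.4 171.8] heel [243.2 261. ] [386.2 265.9]
```

Run:
```python
from path import *
np.set_printoptions(precision=2,suppress=True)
for o in([481,425,13],[500,430,13],[525,440,13]):
  for yaw in(0,-20,-40,20,40,60,80):
    t=tool(o,yaw,0);b=None
    for q in(arm2.q0,np.array([.7,-.1,2.1,-.2,.7,2.])):
        r=arm2.ik6(*t,q)
        if b is None or r[1]<b[1]:b=r
    if b[1]<.01:print(o,yaw,t[0],b[0],round(b[1],3))
```

```text
[481, 425, 13] 40 [388.39 348.48 122.41] [ 0.32 -0.34  2.54  1.22  0.31  0.09] 0.0
[481, 425, 13] 60 [420.14 321.42 122.41] [-0.   -0.19  2.43  1.18  0.8  -0.35] 0.0
[481, 425, 13] 80 [459.24 306.85 122.41] [-0.1   0.09  2.15  1.02  1.11 -0.56] 0.0
[500, 430, 13] 40 [407.39 353.48 122.41] [ 0.32 -0.27  2.49  1.28  0.3   0.01] 0.0
[500, 430, 13] 60 [439.14 326.42 122.41] [ 0.01 -0.13  2.37  1.2   0.79 -0.36] 0.0
[500, 430, 13] 80 [478.24 311.85 122.41] [-0.09  0.14  2.1   1.03  1.1  -0.54] 0.0
[525, 440, 13] 40 [432.39 363.48 122.41] [ 0.32 -0.18  2.42  1.35  0.29 -0.05] 0.0
[525, 440, 13] 60 [464.14 336.42 122.41] [ 0.04 -0.05  2.3   1.21  0.77 -0.35] 0.0
[525, 440, 13] 80 [503.24 321.85 122.41] [-0.06  0.2   2.03  1.03  1.09 -0.52] 0.0
```

Run:
```python
from path import *
c=cur()
up=(c[0]+[0,0,115],c[1],c[2])
BO=np.array([481,420,12.])
yaw=75
def O(o,p): return (np.array(o)+plan.RS(yaw,p).apply([65,0,0]),yaw,p)
hov=O(BO+[0,0,170],45);low=O(BO+[0,0,50],0);lo2=O(BO+[0,0,4],0)
P1=interpF(c,up,4);P2=interp(up,hov,26);P3=interp(hov,low,10);P4=interpF(low,lo2,4)
check(P1);check(P1+P2);check(P1+P2+P3);check(P1+P2+P3+P4)
rows(now(),P1+P2+P3+P4,step=99,ang=99)
```

```text
maxstep [0.   0.01 0.06 0.   0.06 0.  ] lo [-0.82  0.02  1.41 -0.01  1.45  1.74] hi [-0.82  0.04  1.61 -0.    1.67  1.75] err 0.0
maxstep [0.06 0.05 0.06 0.   0.06 0.05] lo [-0.82 -0.24  1.33 -0.01  1.45  0.71] hi [0.49 0.2  1.7  0.07 1.67 1.75] err 0.0
maxstep [0.07 0.07 0.12 0.11 0.1  0.15] lo [-0.82 -0.24  1.33 -0.01  1.09 -0.4 ] hi [0.49 0.2  2.22 1.   1.67 1.75] err 0.0
maxstep [0.07 0.07 0.12 0.11 0.1  0.15] lo [-0.82 -0.24  1.33 -0.01  1.06 -0.52] hi [0.49 0.2  2.23 1.06 1.67 1.75] err 0.0
[[[-0.0, -0.0, 2.9], [0.1, -0.2, -0.2], 1.5], [[-0.0, -0.0, 5.8], [0.1, -0.2, -0.2], 1.5], [[-0.0, -0.0, 8.6], [0.1, -0.2, -0.2], 1.5], [[-0.0, -0.0, 11.5], [0.1, -0.2, -0.2], 1.5], [[0.0, 2.8, 11.3], [0.0, -0.2, 5.0], 1.5]]
[[[0.1, 2.8, -0.2], [-0.1, -0.1, 5.2], 1.5], [[0.2, 5.6, -0.5], [-0.2, -0.1, 10.3], 1.5], [[0.3, 8.4, -0.7], [-0.2, -0.2, 15.5], 1.5], [[0.4, 11.2, -0.9], [-0.3, -0.3, 20.6], 1.5], [[0.4, 14.0, -1.2], [-0.4, -0.4, 25.8], 1.5]]
[[[0.1, 2.8, -0.2], [-0.0, -0.1, 5.2], 1.5], [[0.2, 5.6, -0.5], [-0.1, -0.2, 10.3], 1.5], [[0.3, 8.4, -0.7], [-0.1, -0.3, 15.5], 1.5], [[0.4, 11.2
[... 710 characters left out ...]
4.0, -1.2], [0.5, -0.3, 25.8], 1.5]]
[[[-0.3, -1.1, -1.7], [4.3, -1.2, 0.0], 1.5], [[-0.6, -2.2, -3.5], [8.7, -2.3, -0.0], 1.5], [[-0.9, -3.3, -5.2], [13.0, -3.5, -0.0], 1.5], [[-1.2, -4.3, -6.9], [17.4, -4.7, 0.0], 1.5], [[-1.5, -5.4, -8.6], [21.7, -5.8, -0.0], 1.5]]
[[[-0.3, -1.1, -1.7], [4.3, -1.2, 0.0], 1.5], [[-0.6, -2.2, -3.5], [8.7, -2.3, 0.0], 1.5], [[-0.9, -3.3, -5.2], [13.0, -3.5, -0.0], 1.5], [[-1.2, -4.3, -6.9], [17.4, -4.7, -0.0], 1.5], [[-1.5, -5.4, -8.6], [21.7, -5.8, -0.0], 1.5]]
[[[0.0, 0.0, -1.2], [0.0, -0.0, 0.0], 1.5], [[0.0, 0.0, -2.3], [0.0, -0.0, 0.0], 1.5], [[0.0, 0.0, -3.4], [0.0, -0.0, 0.0], 1.5], [[0.0, 0.0, -4.6], [0.0, -0.0, 0.0], 1.5]]
44 end [449.  304.2 125.4]
```

Call:
play_rows:
  commands:
    - [[0,0,2.9],[0,0,0],1.5]
    - [[0,0,5.8],[0,0,0],1.5]
    - [[0,0,8.6],[0,0,0],1.5]
    - [[0,0,11.5],[0,0,0],1.5]
    - [[0,2.8,11.3],[0,0,5],1.5]

```text
time: 17.62
eef_pos: [456.4, -291.0, 410.7]
orientation: [0.898, -0.438, 0.024, 0.013]
force: [1.7, -0.6, -1.9]
grip_width: 20.6
finger_force: 126.9
```

Call:
play_rows:
  commands:
    - [[0.1,2.8,-0.2],[0,0,5.2],1.5]
    - [[0.2,5.6,-0.5],[-0.1,-0.1,10.3],1.5]
    - [[0.3,8.4,-0.7],[-0.2,-0.2,15.5],1.5]
    - [[0.4,11.2,-0.9],[-0.3,-0.3,20.6],1.5]
    - [[0.4,14,-1.2],[-0.4,-0.4,25.8],1.5]

```text
time: 18.03
eef_pos: [459.1, -145.3, 391.5]
orientation: [0.974, -0.223, 0.025, 0.007]
force: [0.4, 0.4, -3.1]
grip_width: 20.1
finger_force: 127.0
```

Call:
play_rows:
  commands:
    - [[0.1,2.8,-0.2],[0,-0.1,5.2],1.5]
    - [[0.2,5.6,-0.5],[-0.1,-0.2,10.3],1.5]
    - [[0.3,8.4,-0.7],[-0.1,-0.3,15.5],1.5]
    - [[0.4,11.2,-0.9],[-0.1,-0.4,20.6],1.5]
    - [[0.4,14,-1.2],[-0.1,-0.5,25.8],1.5]

```text
time: 18.45
eef_pos: [462.9, -5.4, 379.5]
orientation: [1.0, 0.0, 0.03, 0.001]
force: [0.3, -0.1, -2.0]
grip_width: 20.1
finger_force: 127.0
```

Call:
play_rows:
  commands:
    - [[0.1,2.8,-0.2],[0,-0.1,5.2],1.5]
    - [[0.2,5.6,-0.5],[0,-0.2,10.3],1.5]
    - [[0.3,8.4,-0.7],[0,-0.3,15.5],1.5]
    - [[0.4,11.2,-0.9],[0.1,-0.4,20.6],1.5]
    - [[0.4,14,-1.2],[0.1,-0.5,25.8],1.5]

```text
time: 18.87
eef_pos: [466.9, 134.5, 367.5]
orientation: [0.974, 0.223, 0.034, -0.006]
force: [1.4, -0.4, -1.2]
grip_width: 20.3
finger_force: 127.0
```

Call:
play_rows:
  commands:
    - [[0.1,2.8,-0.2],[0,-0.1,5.2],1.5]
    - [[0.2,5.6,-0.5],[0.1,-0.2,10.3],1.5]
    - [[0.3,8.4,-0.7],[0.2,-0.3,15.5],1.5]
    - [[0.4,11.2,-0.9],[0.2,-0.4,20.6],1.5]
    - [[0.4,14,-1.2],[0.3,-0.4,25.8],1.5]

```text
time: 19.28
eef_pos: [470.8, 274.4, 355.7]
orientation: [0.9, 0.435, 0.035, -0.015]
force: [1.6, -0.2, -2.0]
grip_width: 20.4
finger_force: 126.9
```

Call:
play_rows:
  commands:
    - [[0.1,2.8,-0.2],[0.1,-0.1,5.2],1.5]
    - [[0.2,5.6,-0.5],[0.2,-0.1,10.3],1.5]
    - [[0.3,8.4,-0.7],[0.3,-0.2,15.5],1.5]
    - [[0.4,11.2,-0.9],[0.4,-0.2,20.6],1.5]
    - [[0.4,14,-1.2],[0.5,-0.3,25.8],1.5]

```text
time: 19.7
eef_pos: [474.9, 414.2, 343.8]
orientation: [0.78, 0.625, 0.035, -0.025]
force: [0.0, 0.3, -3.2]
grip_width: 20.2
finger_force: 126.9
```

Call:
play_rows:
  commands:
    - [[-0.3,-1.1,-1.7],[4.3,-1.2,0],1.5]
    - [[-0.6,-2.2,-3.5],[8.7,-2.3,0],1.5]
    - [[-0.9,-3.3,-5.2],[13,-3.5,0],1.5]
    - [[-1.2,-4.3,-6.9],[17.4,-4.7,0],1.5]
    - [[-1.5,-5.4,-8.6],[21.7,-5.8,0],1.5]

```text
time: 20.12
eef_pos: [459.6, 358.5, 256.9]
orientation: [0.759, 0.606, 0.192, -0.14]
force: [-0.3, 0.4, -2.3]
grip_width: 20.5
finger_force: 126.8
```

Call:
play_rows:
  commands:
    - [[-0.3,-1.1,-1.7],[4.3,-1.2,0],1.5]
    - [[-0.6,-2.2,-3.5],[8.7,-2.3,0],1.5]
    - [[-0.9,-3.3,-5.2],[13,-3.5,0],1.5]
    - [[-1.2,-4.3,-6.9],[17.4,-4.7,0],1.5]
    - [[-1.5,-5.4,-8.6],[21.7,-5.8,0],1.5]

```text
time: 20.53
eef_pos: [445.1, 304.2, 171.0]
orientation: [0.708, 0.566, 0.341, -0.248]
force: [0.7, -0.1, -4.0]
grip_width: 20.3
finger_force: 126.9
```

Run:
```python
from look import *
look()
c=pickle.load(open("wl.pkl","rb"));g=cv2.cvtColor(c["image"],cv2.COLOR_BGR2GRAY)
for x in(252,258,264,375,382):print(x,g[240:285:3,x].tolist())
```

```text
[445.1 304.2 171. ] (array([478.2, 419.3,  61.1]), array([74.9,  0.2, -0.5])) F [[495.1 482.1  60.9]] force [-3.1 -2.6 -7.6] j [-0.1 -0.1  2.2  1.   1.1 -0.4]
pred heel [246.7 261.1] [388.9 266.1] front [271.3 168.7] [367.6 172.4]
orange [[0, 0, 160, 97, 4964], [451, 19, 47, 113, 1902], [480, 49, 140, 126, 9675], [586, 370, 54, 84, 2055], [604, 471, 30, 9, 179]]
60 4468888888888888888886555554344445
70 8888888888888888888888866666666666
80 8888888888888888888888888666666666
90 8888888888888888888888888876666666
100 6888888888888888888888888888666666
110 3888888888888888888887633335666666
120 2388888888888887433333333432466666
130 0338888886333333334322222222666666
140 3034433333334322222222223366666666
150 6313334322222222123356666666666666
160 6632222222222346666666696666666666
170 6653222335666666689999999766666666
180 6666666688888888888888889986666666
190 6666666688888888888888867999666666
200 6679997288888888888888862899966666
210 9999994288888888888888872499997666
220 9999992388888888888888872299999866
230 9999982788888888888888872289999996
240 9999982888888888888888884289999999
250 9999972888888888888888884289999999
260 9999932888888888888888885249999999
270 9999733333333333333333333337999999
280 9999933336621111111106643339999999
252 [131, 101, 81, 68, 65, 62, 64, 64, 209, 164, 88, 88, 89, 88, 89]
258 [63, 65, 66, 69, 77, 94, 103, 123, 207, 177, 89, 87, 88, 89, 88]
264 [211, 212, 211, 211, 210, 210, 210, 211, 217, 181, 87, 87, 86, 88, 87]
375 [216, 195, 163, 136, 120, 93, 76, 63, 87, 217, 97, 86, 84, 89, 87]
382 [236, 235, 236, 235, 235, 236, 236, 235, 234, 226, 184, 225, 235, 235, 235]
```

Call:
play_rows:
  commands:
    - [[0,0,-1.2],[0.7,-0.2,0],1.5]
    - [[0,0,-2.4],[1.4,-0.4,0],1.5]
    - [[0,0,-3.4],[1.4,-0.4,0],1.5]
    - [[0,0,-4.1],[1.4,-0.4,0],1.5]
    - [[0,0,-4.1],[1.4,-0.4,0],1.5]

```text
time: 21.0
eef_pos: [444.9, 305.0, 128.9]
orientation: [0.705, 0.563, 0.347, -0.256]
force: [-0.7, -0.2, -3.4]
grip_width: 20.3
finger_force: 126.9
```

Call:
play_rows:
  commands:
    - [[0,0,-0.2],[0,0,0],1.5]
    - [[0,0,-0.4],[0,0,0],1.5]
    - [[0,0,-0.4],[0,0,0],1.5]

```text
time: 21.25
eef_pos: [446.2, 304.9, 126.3]
orientation: [0.705, 0.563, 0.348, -0.256]
force: [0.1, -0.2, -2.0]
grip_width: 20.2
finger_force: 127.1
```

Run:
```python
from path import *
from station import ctrl
s=now();print(s[0],scoop(*s),ctrl.sense()["force"],ctrl.sense()["torque"])
```

```text
[446.2101828  304.94763489 126.33267594] (array([479.44314695, 422.63626832,  19.34272076]), array([74.91013829, -1.13938585, -0.28110713])) [ 0.07726289 -0.18033176 -2.00503319] [-0.59439611  0.20389618 -0.04654188]
```

Call:
play_rows:
  commands:
    - [[0,0,-0.2],[0,0,0],1.5]
    - [[0,0,-0.3],[0,0,0],1.5]
    - [[0,0,-0.3],[0,0,0],1.5]

```text
time: 21.5
eef_pos: [447.5, 305.0, 125.3]
orientation: [0.704, 0.562, 0.35, -0.257]
force: [-1.9, -5.5, 9.5]
grip_width: 20.3
finger_force: 128.7
```

Call:
play_rows:
  commands:
    - [[0,0,-0.2],[0,0,0],1.5]
    - [[0,0,-0.3],[0,0,0],1.5]
    - [[0,0,-0.3],[0,0,0],1.5]

```text
time: 21.75
eef_pos: [448.5, 305.5, 125.3]
orientation: [0.702, 0.563, 0.352, -0.258]
force: [-10.9, -16.6, 29.3]
grip_width: 20.1
finger_force: 131.3
```

Call:
play_rows:
  commands:
    - [[0,0,0.4],[0,0,0],1.5]
    - [[0,0,0.4],[0,0,0],3.5]
    - [[0,0,0.4],[0,0,0],6]
    - [[0,0,0.4],[0,0,0],8.5]
    - [[0,0,0.4],[0,0,0],8.5]

```text
time: 22.17
eef_pos: [445.5, 304.9, 123.4]
orientation: [0.705, 0.562, 0.347, -0.257]
force: [0.3, -0.3, 0.1]
grip_width: 68.3
finger_force: 0.0
```

Call:
play_rows:
  commands:
    - [[0,0,0],[0,0,0],8.5]
    - [[-0.2,-0.8,0.6],[0,0,0],8.5]
    - [[-0.5,-2.3,1.9],[0,0,0],8.5]
    - [[-1,-3.8,3.1],[0,0,0],8.5]
    - [[-1.4,-5.3,4.3],[0,0,0],8.5]

```text
time: 22.58
eef_pos: [431.0, 251.0, 167.1]
orientation: [0.705, 0.562, 0.347, -0.257]
force: [0.4, 0.5, 0.2]
grip_width: 84.6
finger_force: 0.0
```

Call:
play_rows:
  commands:
    - [[-0.4,-1.5,1.5],[0,0,0],8.5]
    - [[-0.8,-3,3.5],[0,0,0],8.5]
    - [[-1,-4,6],[0,0,0],8.5]
    - [[-1,-4,9],[0,0,0],8.5]
    - [[-1,-4,11],[0,0,0],8.5]

```text
time: 23.0
eef_pos: [422.1, 210.7, 279.2]
orientation: [0.705, 0.562, 0.348, -0.255]
force: [0.5, -0.6, 0.7]
grip_width: 85.0
finger_force: 0.0
```

Run:
```python
from rolls import *
np.set_printoptions(precision=1,suppress=True)
s=now();print(s[0],s[1].apply([0,0,1]),s[1].apply([0,1,0]),ctrl.sense()["force"],arm2.q0,ctrl.sense()["grip_width"])
print(blobs("wrist"),blobs("top"),blobs("scene"))
c=pickle.load(open("wrist_l.pkl","rb"));g=cv2.cvtColor(c["image"],cv2.COLOR_BGR2HSV)
# expected pan pixels if scoop flat at origin/yaw
r=plan.RS(75,0)
for o in([479,421,12],):
    P=lambda q:slip.fproj(c,np.array(o)+r.apply(q))
    for q in([65,46,0],[65,-46,0],[-65,46,46],[-65,-46,46],[-129,0,128],[-65,46,0],[-65,-46,0]):print(q,P(q))
# dark handle blob centroid
m=cv2.inRange(g,(0,0,0),(180,255,45));k,l,st,ce=cv2.connectedComponentsWithStats(m)
print([ (st[i].tolist()) for i in range(1,k) if 300<st[i,4]<9000])
```

```text
[422.1 210.7 279.2] [ 0.2  0.8 -0.6] [ 1.  -0.2  0. ] [ 0.5 -0.6  0.7] [-0.4 -0.4  2.2  0.9  1.5 -0.3] 85.03304980939237
[[0, 0, 230, 163, 14989], [422, 60, 43, 89, 1174], [489, 61, 30, 10, 149], [443, 84, 117, 98, 7341], [539, 317, 39, 38, 679], [509, 334, 23, 14, 227]] [[49, 68, 25, 87, 799], [87, 85, 9, 80, 299], [65, 90, 23, 71, 299], [82, 95, 22, 79, 345], [304, 122, 53, 7, 127], [27, 161, 22, 6, 89], [475, 176, 30, 27, 488], [222, 180, 27, 30, 639], [289, 181, 27, 30, 634], [260, 192, 26, 19, 403], [489, 250, 28, 19, 422], [482, 289, 28, 20, 434], [563, 358, 77, 87, 6025]] [[0, 0, 111, 155, 8531], [557, 0, 83, 161, 7241], [39, 160, 95, 50, 3420], [163, 235, 21, 13, 216], [149, 262, 22, 14, 236], [150, 289, 24, 21, 353], [529, 289, 95, 105, 4137]]
[65, 46, 0] [283.1 203.5]
[65, -46, 0] [346.5 205.9]
[-65, 46, 46] [273.2 263.3]
[-65, -46, 46] [353.6 266.2]
[-129, 0, 128] [314.2 278.5]
[-65, 46, 0] [275.5 282.7]
[-65, -46, 0] [349.2 285.3]
[[288, 0, 11, 82, 876], [299, 266, 28, 18, 433]]
```

Run:
```python
from path import *
s=now();T=Q.from_quat([.717,.697,0,0]);t=(np.array([493,107,290.]),T)
n=10;rv=(T*s[1].inv()).as_rotvec()
P=[(s[0]+(t[0]-s[0])*k/n+np.array([0,0,40*np.sin(np.pi*k/n)]),Q.from_rotvec(rv*k/n)*s[1]) for k in range(1,n+1)]
check(P);rows(s,P,step=99,ang=99,grip=3.6)
```

```text
maxstep [0.04 0.04 0.08 0.09 0.01 0.06] lo [-0.39 -0.39  1.71 -0.    1.49 -0.33] hi [-0.03 -0.06  2.23  0.89  1.53  0.  ] err 0.0
[[[0.7, -1.0, 1.4], [-5.0, 0.9, 1.0], 3.6], [[1.4, -2.1, 2.6], [-10.1, 1.7, 2.1], 3.6], [[2.1, -3.1, 3.6], [-15.1, 2.6, 3.1], 3.6], [[2.8, -4.2, 4.3], [-20.2, 3.4, 4.2], 3.6], [[3.5, -5.2, 4.6], [-25.2, 4.3, 5.2], 3.6]]
[[[0.7, -1.0, -0.1], [-5.0, 0.9, 1.0], 3.6], [[1.4, -2.1, -0.5], [-10.1, 1.7, 2.1], 3.6], [[2.1, -3.1, -1.3], [-15.1, 2.6, 3.1], 3.6], [[2.8, -4.2, -2.3], [-20.2, 3.4, 4.2], 3.6], [[3.5, -5.2, -3.4], [-25.2, 4.3, 5.2], 3.6]]
10 end [493. 107. 290.]
```

Call:
play_rows:
  commands:
    - [[0.7,-1.0,1.4],[-5.0,0.9,1.0],8.5]
    - [[1.4,-2.1,2.6],[-10.1,1.7,2.1],6]
    - [[2.1,-3.1,3.6],[-15.1,2.6,3.1],3.6]
    - [[2.8,-4.2,4.3],[-20.2,3.4,4.2],3.6]
    - [[3.5,-5.2,4.6],[-25.2,4.3,5.2],3.6]

```text
time: 23.57
eef_pos: [457.0, 158.7, 322.5]
orientation: [0.731, 0.646, 0.176, -0.131]
force: [-0.6, 0.1, 0.0]
grip_width: 37.9
finger_force: 0.0
```

Call:
play_rows:
  commands:
    - [[0.7,-1.0,-0.1],[-5.0,0.9,1.0],3.6]
    - [[1.4,-2.1,-0.5],[-10.1,1.7,2.1],3.6]
    - [[2.1,-3.1,-1.3],[-15.1,2.6,3.1],3.6]
    - [[2.8,-4.2,-2.3],[-20.2,3.4,4.2],3.6]
    - [[3.5,-5.2,-3.4],[-25.2,4.3,5.2],3.6]

```text
time: 23.98
eef_pos: [491.7, 106.9, 287.2]
orientation: [0.718, 0.696, -0.003, -0.001]
force: [-0.3, 0.4, -0.4]
grip_width: 35.9
finger_force: 0.0
```

Call:
play_rows:
  commands:
    - [[0,0,-1],[0,0,0],3.6]
    - [[0,0,-3],[0,0,0],3.6]
    - [[0,0,-6],[0,0,0],3.6]
    - [[0,0,-9],[0,0,0],3.6]
    - [[0,0,-12],[0,0,0],3.6]

```text
time: 24.4
eef_pos: [490.1, 107.8, 165.9]
orientation: [0.719, 0.695, -0.0, -0.004]
force: [-0.0, -0.3, -0.3]
grip_width: 35.9
finger_force: 0.0
```

Run:
```python
from path import *
from station import ctrl
c=ctrl.get_image("wrist");pickle.dump(c,open("w7.pkl","wb"))
s=now();print(s[0],s[1].as_quat(),ctrl.sense()["force"])
K=lambda X:np.round(slip.fproj(c,np.array(X)),0)
print("bar pred",K([495,55,86]),K([495,109,86]),K([495,165,86]))
g=cv2.cvtColor(c["image"],cv2.COLOR_BGR2HSV)
for y in range(150,300,15):print(y,"".join(str(min(9,g[y,x,2]//26)) for x in range(240,400,4)))
```

```text
[485.72376907 107.76651623 159.1553472 ] [ 0.7186134   0.69535032 -0.00446523 -0.00792295] [-3.64218203 -0.27413928 -5.0412226 ]
bar pred [327. 322.] [325. 244.] [323. 153.]
150 7777777766676666765788999999999999999555
165 6777777677766775444799744444444444444445
180 6666667676677665444799766666444444444446
195 7677766676676666444799766676444444444446
210 5445566676666676443799767666444444444447
225 4444444444444666443788766666444444444448
240 4443443444444443443788744446444444444448
255 4444344444444444443455434444444444444459
270 4444444444444444443455467666444444444459
285 4442221034444444443455444444440033344479
```

Call:
play_rows:
  commands:
    - [[0,0,-1.5],[0,0,0],3.6]
    - [[0.1,0,-3.5],[0,0,0],3.6]
    - [[0.1,0,-5.5],[0,0,0],3.6]
    - [[0.2,0,-7.4],[0,0,0],3.6]
    - [[0.2,0,-7.4],[0,0,0],2.4]

```text
time: 24.87
eef_pos: [489.7, 107.7, 90.6]
orientation: [0.719, 0.695, -0.003, -0.006]
force: [-1.8, 0.5, -0.6]
grip_width: 25.1
finger_force: 0.0
```

Call:
play_rows:
  commands:
    - [[0.6,0,1.4],[0,0,0],2.4]
    - [[1.3,0,2.8],[0,0,0],2.4]
    - [[2.0,0,4.1],[0,0,0],2.4]
    - [[2.6,0,5.4],[0,0,0],2.4]
    - [[3.4,0,6.7],[0,0,0],2.4]

```text
time: 25.28
eef_pos: [527.6, 107.8, 163.4]
orientation: [0.718, 0.696, 0.0, -0.003]
force: [0.5, -0.1, 0.2]
grip_width: 24.0
finger_force: 0.0
```

Call:
play_rows:
  commands:
    - [[0.8,0,1.2],[0,0,0],2.4]
    - [[1.7,0,2.3],[0,0,0],2.4]
    - [[2.7,0,3.3],[0,0,0],2.4]
    - [[3.8,0,4.3],[0,0,0],2.4]
    - [[4.8,0,5.1],[0,0,0],2.4]

```text
time: 25.7
eef_pos: [576.1, 107.7, 214.8]
orientation: [0.718, 0.696, 0.0, -0.002]
force: [0.4, 0.1, 0.1]
grip_width: 23.7
finger_force: 0.0
```

Call:
play_rows:
  commands:
    - [[0.4,0,0],[0,0,0],2.4]
    - [[0.7,0,0],[0,0,0],2.4]
    - [[0.7,0,0],[0,0,0],2.4]

```text
time: 25.95
eef_pos: [582.3, 107.7, 212.4]
orientation: [0.718, 0.696, -0.0, -0.003]
force: [0.2, -0.1, -0.5]
grip_width: 23.8
finger_force: 0.0
```

Call:
play_rows:
  commands:
    - [[0.3,0,0],[0,0,0],2.4]
    - [[0.6,0,0],[0,0,0],2.4]
    - [[0.6,0,0],[0,0,0],2.4]

```text
time: 26.2
eef_pos: [588.5, 107.8, 212.1]
orientation: [0.718, 0.696, -0.001, -0.003]
force: [-0.0, 0.0, 0.6]
grip_width: 24.1
finger_force: 0.0
```

Run:
```python
from rolls import *
print(blobs("top"));print(blobs("wrist","w8.pkl"))
c=pickle.load(open("w8.pkl","rb"))
K=lambda X:np.round(slip.fproj(c,np.array(X)),0)
for x,z in((575,205),(552,187),(532,165),(492,85)):print("bar",x,z,K([x,55,z]),K([x,110,z]),K([x,166,z]))
g=cv2.cvtColor(c["image"],cv2.COLOR_BGR2HSV)
for y in range(90,320,12):print(y,"".join(str(min(9,g[y,x,2]//26)) for x in range(180,440,5)))
```

```text
[[50, 68, 24, 87, 984], [88, 85, 8, 80, 292], [65, 90, 23, 71, 302], [82, 95, 22, 78, 340], [311, 99, 20, 9, 87], [305, 112, 15, 7, 63], [304, 120, 53, 8, 135], [11, 145, 22, 12, 61], [27, 161, 22, 6, 86], [477, 176, 28, 26, 469], [290, 181, 26, 30, 621], [489, 250, 28, 19, 420], [482, 289, 28, 20, 435], [563, 358, 77, 87, 5894]]
[[378, 89, 107, 80, 6374], [376, 190, 52, 70, 2920], [375, 267, 94, 67, 3933], [578, 420, 62, 60, 1798]]
bar 575 205 [293. 389.] [286. 290.] [279. 159.]
bar 552 187 [253. 369.] [242. 276.] [233. 160.]
bar 532 165 [226. 347.] [214. 262.] [205. 160.]
bar 492 85 [201. 294.] [192. 229.] [186. 157.]
90 5666666666699888888888888888888888888888877444467667
102 8546666666698788887777777777777777777777755755555477
114 8636666666699777777777777777777777777777469558655553
126 4346666666699777777777777777777777777777387558655433
138 6666666666699777777777777777777777777777386456555423
150 6666677777789888887577777777777777777777783464544363
162 6796655555589777777777777777777777777777777774677777
174 6796644666679777777777777777777777777777777777777777
186 6697643666679777777777777777777777777777777777777777
198 6687434566669777777777777777777777777777734465544777
210 6687443443439677777777777777777777777777467575555477
222 3388434333437577777777777777777777777774565576655477
234 3345343344347577777777777777777777777775565596555477
246 6645463334347577777777777777777777777777464585554677
258 6655453334346677777777777777777777777777775544577777
270 6665434334345677777777777777777777777777743333377777
282 6664534444434777772221777777777772133776444855545722
294 6664555554444720022201777777777771033300157855555334
306 6666544443444300122100777777777771012220125855543445
318 3443433433430000035100777777777770015400000355543445
```

Call:
play_rows:
  commands:
    - [[0,0,2.5],[0,0,0],3.6]
    - [[-2.5,0,3],[0,0,0],3.6]
    - [[-5.5,0,3],[0,0,0],3.6]
    - [[-8,0,3],[0,0,0],3.6]
    - [[-9.7,0,3],[0,0,0],3.6]

```text
time: 26.72
eef_pos: [489.6, 108.0, 242.4]
orientation: [0.718, 0.696, -0.001, -0.003]
force: [0.1, -0.3, -0.3]
grip_width: 36.2
finger_force: 0.0
```

Call:
play_rows:
  commands:
    - [[0,0,-3],[0,0,0],3.6]
    - [[0,0,-6.5],[0,0,0],3.6]
    - [[0,0,-10],[0,0,0],3.6]
    - [[0,0,-13],[0,0,0],3.6]
    - [[0,0,-15.3],[0,0,0],3.6]

```text
time: 27.13
eef_pos: [489.8, 107.9, 86.8]
orientation: [0.718, 0.696, -0.001, -0.003]
force: [-0.4, 0.2, 0.1]
grip_width: 35.8
finger_force: 0.0
```

Call:
play_rows:
  commands:
    - [[0,0,0],[0,0,0],3]
    - [[0,0,0],[0,0,0],2]
    - [[0,0,0],[0,0,0],1]
    - [[0,0,0],[0,0,0],1]
    - [[0,0,0],[0,0,0],1]
  grip_force: 20

```text
time: 27.55
eef_pos: [493.2, 107.8, 91.6]
orientation: [0.718, 0.696, 0.001, -0.001]
force: [-0.6, -0.5, -0.1]
grip_width: 10.2
finger_force: 0.0
```

Call:
play_rows:
  commands:
    - [[0,0,0],[0,0,0],0.5]
    - [[0,0,0],[0,0,0],0.3]
    - [[0,0,0],[0,0,0],0.3]
    - [[0,0,0],[0,0,0],0.3]

```text
time: 27.88
eef_pos: [492.1, 107.8, 90.1]
orientation: [0.718, 0.696, 0.0, -0.002]
force: [0.2, 0.3, 2.0]
grip_width: 3.0
finger_force: 1.2
```

Run:
```python
from rolls import *
print(ctrl.sense()["grip_width"],ctrl.sense()["finger_force"],now()[0])
c=ctrl.get_image("wrist")
K=lambda X:np.round(slip.fproj(c,np.array(X)),0)
for x,z in((492,85),(492,60),(492,45)):print("bar",x,z,K([x,55,z]),K([x,110,z]),K([x,166,z]))
t=now();print("tips",[K(t[0]+t[1].apply([0,a,25])) for a in(-8,8)],[K(t[0]+t[1].apply([0,a,6])) for a in(-8,8)])
g=cv2.cvtColor(c["image"],cv2.COLOR_BGR2HSV)
for y in range(60,400,12):print(y,"".join(str(min(9,g[y,x,2]//26)) for x in range(240,400,4)))
```

```text
3.0101576333243156 1.248139701783657 [492.12665942 107.76199485  90.12028511]
bar 492 85 [320. 392.] [317. 291.] [312. 158.]
bar 492 60 [319. 363.] [317. 271.] [313. 155.]
bar 492 45 [319. 349.] [316. 261.] [313. 154.]
tips [array([300., 279.]), array([333., 279.])] [array([298., 295.]), array([335., 295.])]
60 9999999867777777777777777777777777777777
72 9999999986776777777777777777777777777777
84 9999999986677777677777677777775444444444
96 8999998764776777777767677677774444444444
108 9888764447777677777777777677774444444444
120 4444446777777777777777667777775444444444
132 7777777777777777777777777777775444444444
144 7777777777776677776555555555555555444444
156 7777777777777777668999999999999999999999
168 7777776767777444468999777777777777777777
180 7777776777766444468999866776764444444444
192 7777777777777444468998866776764444444444
204 7777776777777444468998867677764444444444
216 4444777777777544468998867777764444444444
228 4444444444447544468998867777764444444444
240 4444444444444444468998867777754444444444
252 4444444444444444468998864447754444444444
264 4444444444444444445598864444444444444444
276 4444444444444444445555644444444444444444
288 4444444444444422214512223444444444444444
300 4444444441111222204511222111134444444444
312 4444444420000222204511222100004444444444
324 4444441001111000414512100111110044444444
336 0000000000000000014511000000000000010010
348 0000000000000000014521100000000000000011
360 1000000000000001014521000000000000000011
372 0000001000000001035544110000000000000001
384 0000000000000000245555000000000000000000
396 0011100010000000000000000000000001100000
```

Run:
```python
from rolls import *
c=ctrl.get_image("scene");g=c["image"].max(2)
for y in(70,80,140,150):
    print("y",y,[(x,z,proj("scene",[x,y,z]).round(0).tolist()) for x,z in((492,86),(492,58),(538,112),(500,0))])
for y in(70,80,140,150):
    u=int(round(proj("scene",[492,y,80])[0]));print(u,{v:int(g[v,u]) for v in range(190,262,2)})
```

```text
y 70 [(492, 86, [345.0, 233.0]), (492, 58, [345.0, 239.0]), (538, 112, [348.0, 240.0]), (500, 0, [345.0, 254.0])]
y 80 [(492, 86, [349.0, 232.0]), (492, 58, [349.0, 239.0]), (538, 112, [352.0, 240.0]), (500, 0, [348.0, 254.0])]
y 140 [(492, 86, [372.0, 231.0]), (492, 58, [371.0, 237.0]), (538, 112, [376.0, 238.0]), (500, 0, [370.0, 252.0])]
y 150 [(492, 86, [376.0, 230.0]), (492, 58, [375.0, 237.0]), (538, 112, [380.0, 238.0]), (500, 0, [373.0, 252.0])]
345 {190: 150, 192: 129, 194: 103, 196: 102, 198: 103, 200: 104, 202: 103, 204: 104, 206: 109, 208: 122, 210: 134, 212: 133, 214: 144, 216: 152, 218: 153, 220: 152, 222: 152, 224: 133, 226: 101, 228: 102, 230: 105, 232: 129, 234: 113, 236: 100, 238: 131, 240: 189, 242: 180, 244: 180, 246: 181, 248: 180, 250: 179, 252: 180, 254: 180, 256: 172, 258: 188, 260: 182}
349 {190: 54, 192: 52, 194: 50, 196: 51, 198: 55, 200: 67, 202: 93, 204: 102, 206: 104, 208: 104, 210: 104, 212: 103, 214: 102, 216: 103, 218: 107, 220: 109, 222: 107, 224: 106, 226: 104, 228: 102, 230: 108, 232: 131, 234: 113, 236: 103, 238: 143, 240: 186, 242: 179, 244: 181, 246: 181, 248: 180, 250: 181, 252: 176, 254: 179, 256: 165, 258: 181, 260: 181}
372 {190: 83, 192: 66, 194: 60, 196: 55, 198: 54, 200: 55, 202: 55, 204: 71, 206: 166, 208: 183, 210: 148, 212: 110, 214: 127, 216: 152, 218: 155, 220: 155, 222: 153, 224: 155, 226: 157, 228: 159, 230: 182, 232: 170, 234: 140, 236: 160, 238: 195, 240: 180, 242: 192, 244: 191, 246: 182, 248: 183, 250: 185, 252: 182, 254: 164, 256: 185, 258: 182, 260: 181}
375 {190: 66, 192: 60, 194: 55, 196: 55, 198: 55, 200: 55, 202: 85, 204: 166, 206: 193, 208: 169, 210: 128, 212: 127, 214: 151, 216: 156, 218: 156, 220: 154, 222: 154, 224: 156, 226: 157, 228: 161, 230: 187, 232: 167, 234: 142, 236: 162, 238: 198, 240: 182, 242: 191, 244: 191, 246: 185, 248: 181, 250: 181, 252: 183, 254: 163, 256: 179, 258: 181, 260: 181}
```

Run:
```python
from rolls import *
c=ctrl.get_image("wrist");t=now();print(t[0],ctrl.sense()["force"],ctrl.sense()["grip_width"])
C=-np.array(c["R"]).T@np.array(c["t"]).ravel();print("cam in tool",t[1].inv().apply(C-t[0]).round(1))
K=lambda v:slip.fproj(c,t[0]+t[1].apply(v)).round(0)
for z in(25,15,6,0,-20):print(z,[K([x,y,z]).tolist() for x in(11,-11) for y in(-3,-14)])
g=c["image"].max(2)
print("bar x profile rows");
for y in(200,240,270,282,290,310,340,370):print(y,g[y,290:346:2].tolist())
```

```text
[492.10486781 107.78506794  90.05066586] [ 0.12091702 -0.03083583  3.41902001] 2.6798159812736233
cam in tool [  66.4   -0.8 -141.3]
25 [[310.0, 257.0], [287.0, 257.0], [311.0, 299.0], [288.0, 299.0]]
15 [[310.0, 264.0], [285.0, 264.0], [310.0, 308.0], [287.0, 308.0]]
6 [[310.0, 271.0], [284.0, 271.0], [310.0, 317.0], [285.0, 317.0]]
0 [[310.0, 276.0], [283.0, 276.0], [310.0, 324.0], [284.0, 323.0]]
-20 [[309.0, 297.0], [278.0, 296.0], [309.0, 348.0], [280.0, 348.0]]
bar x profile rows
200 [179, 113, 111, 115, 114, 112, 111, 104, 141, 175, 197, 210, 226, 239, 244, 245, 240, 234, 228, 218, 199, 168, 154, 185, 188, 183, 180, 184]
240 [111, 111, 110, 107, 109, 111, 111, 103, 128, 171, 195, 209, 224, 236, 240, 243, 238, 233, 226, 217, 195, 164, 147, 182, 180, 185, 188, 189]
270 [107, 110, 113, 115, 115, 109, 108, 109, 96, 116, 126, 134, 139, 151, 154, 154, 154, 230, 225, 216, 193, 157, 108, 114, 113, 111, 110, 110]
282 [116, 115, 103, 76, 77, 76, 77, 77, 72, 24, 18, 110, 141, 149, 145, 31, 20, 66, 74, 76, 77, 75, 77, 96, 115, 116, 117, 117]
290 [36, 38, 71, 76, 76, 76, 77, 75, 68, 22, 23, 109, 140, 150, 145, 31, 20, 59, 75, 77, 75, 77, 75, 73, 39, 34, 31, 32]
310 [36, 75, 75, 76, 75, 75, 76, 75, 46, 15, 18, 108, 139, 148, 143, 33, 20, 37, 73, 76, 76, 76, 76, 75, 75, 50, 25, 21]
340 [23, 17, 22, 24, 26, 11, 17, 19, 34, 42, 39, 110, 138, 148, 143, 49, 41, 40, 20, 21, 17, 16, 24, 21, 20, 22, 22, 21]
370 [19, 15, 17, 18, 26, 33, 30, 25, 54, 41, 52, 128, 136, 146, 149, 73, 41, 54, 29, 29, 33, 27, 20, 19, 16, 21, 25, 20]
```

Call:
play_rows:
  commands:
    - [[0,0,2],[0,0,0],1]
    - [[0,0,3],[0,0,0],3.6]
    - [[0,0,3],[0,0,0],3.6]
    - [[0,0,1],[0,0,0],3.6]
    - [[0,0,0],[0,0,0],3.6]

```text
time: 28.45
eef_pos: [491.2, 107.8, 88.2]
orientation: [0.718, 0.696, -0.001, -0.002]
force: [-0.5, 0.3, -0.4]
grip_width: 36.1
finger_force: 0.0
```

Call:
play_rows:
  commands:
    - [[0,0,-0.8],[0,0,0],3.6]
    - [[0,0,-1.6],[0,0,0],3.6]
    - [[0,0,-1.8],[0,0,0],3.6]

```text
time: 28.7
eef_pos: [490.3, 107.8, 69.6]
orientation: [0.718, 0.696, -0.002, -0.003]
force: [-0.8, 0.3, 0.1]
grip_width: 35.9
finger_force: 0.0
```

Call:
play_rows:
  commands:
    - [[0,0,0],[0,0,0],2.4]
    - [[0,0,0],[0,0,0],1.2]
    - [[0,0,0],[0,0,0],0.8]
    - [[0,0,0],[0,0,0],0.8]
    - [[0,0,0],[0,0,0],0.8]
  grip_force: 20

```text
time: 29.12
eef_pos: [494.2, 107.7, 73.0]
orientation: [0.718, 0.696, 0.002, -0.0]
force: [4.8, 0.5, -2.8]
grip_width: 11.0
finger_force: 20.7
```

Call:
play_rows:
  commands:
    - [[0.3,0,1.4],[0,0,0],0.8]
    - [[0.8,0,2.8],[0,0,0],0.8]
    - [[1.4,0,4.1],[0,0,0],0.8]
    - [[2.0,0,5.3],[0,0,0],0.8]
    - [[2.7,0,6.5],[0,0,0],0.8]

```text
time: 29.53
eef_pos: [523.0, 106.9, 138.4]
orientation: [0.718, 0.696, 0.003, 0.002]
force: [18.7, -1.6, -15.5]
grip_width: 11.3
finger_force: 21.1
```

Call:
play_rows:
  commands:
    - [[0.9,0,1.3],[0,0,0],0.8]
    - [[1.9,0,2.4],[0,0,0],0.8]
    - [[2.9,0,3.5],[0,0,0],0.8]
    - [[4.0,0,4.5],[0,0,0],0.8]
    - [[5.2,0,5.4],[0,0,0],0.8]

```text
time: 29.95
eef_pos: [572.1, 105.7, 190.1]
orientation: [0.718, 0.696, -0.001, -0.0]
force: [7.4, -6.8, -12.6]
grip_width: 10.9
finger_force: 20.3
```

Still holding the bar, so I'll push on to the fully shut position.

Call:
play_rows:
  commands:
    - [[0.3,0,0.2],[0,0,0],0.8]
    - [[0.6,0,0.3],[0,0,0],0.8]
    - [[0.9,0,0.3],[0,0,0],0.8]
    - [[1.0,0,0.3],[0,0,0],0.8]

```text
time: 30.28
eef_pos: [573.0, 105.9, 191.3]
orientation: [0.718, 0.696, -0.01, -0.008]
force: [-29.0, -8.9, 9.6]
grip_width: 10.9
finger_force: 23.8
```

Run:
```python
from rolls import *
print(now()[0],ctrl.sense()["force"],ctrl.sense()["grip_width"]);print(blobs("wrist"))
```

```text
[572.99134357 105.86148101 191.32380632] [-29.02342145  -8.90854456   9.63305593] 10.908430989749625
[[453, 81, 87, 88, 4815], [444, 195, 37, 77, 2059], [437, 275, 82, 68, 3658], [626, 466, 14, 14, 75]]
```

Call:
play_rows:
  commands:
    - [[-0.6,0,-0.2],[0,0,0],0.8]
    - [[-0.7,0,-0.2],[0,0,0],2]
    - [[-0.7,0,-0.2],[0,0,0],3.4]
    - [[-0.7,0,-0.2],[0,0,0],3.4]
    - [[-0.7,0,1],[0,0,0],3.4]

```text
time: 30.75
eef_pos: [572.5, 108.0, 201.9]
orientation: [0.718, 0.696, -0.002, -0.004]
force: [-0.4, -0.4, -0.8]
grip_width: 34.3
finger_force: 0.0
```

Call:
play_rows:
  commands:
    - [[0,0,2],[0,0,0],3.4]
    - [[0,0,4],[0,0,0],3.4]
    - [[0,0,8],[0,0,0],3.4]
    - [[-3,0,11],[0,0,0],3.4]
    - [[-6,-2,12],[0,0,0],3.4]

```text
time: 31.17
eef_pos: [515.6, 89.5, 330.2]
orientation: [0.717, 0.697, 0.003, 0.001]
force: [0.2, -1.3, 1.7]
grip_width: 33.8
finger_force: 0.0
```

Call:
play_rows:
  commands:
    - [[-2.5,-3,0],[0,0,0],3.4]
    - [[-5,-6,0],[0,0,0],3.4]
    - [[-7,-9,0],[0,0,0],3.4]
    - [[-8,-12,0],[0,0,0],3.4]
    - [[-9,-15,0],[0,0,0],3.4]

```text
time: 31.58
eef_pos: [423.0, -63.2, 325.3]
orientation: [0.718, 0.696, 0.0, -0.001]
force: [1.4, -0.2, -0.3]
grip_width: 33.8
finger_force: 0.0
```

Run:
```python
from rolls import *
np.set_printoptions(precision=1,suppress=True)
print(now()[0],ctrl.sense()["force"]);print(blobs("top"));print(blobs("scene"))
c=pickle.load(open("top_l.pkl","rb"))["image"];c0=C["top"]["image"]
# bin handle compare with start image
for n,(x0,x1,y0,y1) in dict(bar=(228,298,200,235),boxbar=(358,428,200,235),box=(335,440,160,205)).items():
    r=cv2.matchTemplate(c[y0-15:y1+15,x0-15:x1+15],c0[y0:y1,x0:x1],cv2.TM_CCOEFF_NORMED);_,m,_,l=cv2.minMaxLoc(r);print(n,round(m,3),l[0]-15,l[1]-15)
# scoop: predicted pixels vs dark handle and board region
r=plan.RS(75,0);o=np.array([479,421,12])
for q in([65,46,0],[65,-46,0],[-65,46,46],[-65,-46,46],[-129,0,128],[-63,0,22]):print(q,proj("top",o+r.apply(q)))
g=cv2.cvtColor(c,cv2.COLOR_BGR2HSV);m=cv2.inRange(g[230:345,70:200],(0,0,0),(180,255,40));k,l,st,ce=cv2.connectedComponentsWithStats(m)
print([(st[i]+[70,230,0,0,0]).tolist() for i in range(1,k) if st[i,4]>25])
for y in range(230,345,5):print(y,"".join(str(min(9,g[y,x,2]//26)) for x in range(70,200,3)))
```

```text
[423.  -63.2 325.3] [ 1.4 -0.2 -0.3]
[[49, 68, 25, 87, 964], [88, 85, 8, 80, 293], [65, 90, 23, 71, 298], [82, 95, 22, 78, 340], [304, 122, 53, 6, 123], [27, 161, 22, 6, 86], [221, 170, 29, 30, 570], [290, 171, 27, 30, 570], [477, 176, 28, 26, 475], [259, 184, 27, 17, 385], [489, 250, 28, 19, 421], [482, 289, 28, 20, 435], [563, 358, 77, 87, 5930]]
[[0, 0, 111, 155, 8547], [559, 0, 81, 161, 7260], [39, 160, 95, 47, 3407], [163, 235, 21, 13, 215], [149, 262, 22, 14, 235], [150, 289, 24, 21, 348], [355, 289, 23, 15, 292], [390, 289, 23, 12, 221], [529, 290, 95, 104, 4133], [392, 307, 23, 5, 89], [329, 310, 23, 6, 105]]
bar 0.985 0 0
boxbar 0.972 0 0
box 1.0 0 0
[65, 46, 0] [ 96.9 298. ]
[65, -46, 0] [109.6 258.8]
[-65, 46, 46] [145.2 312. ]
[-65, -46, 46] [157.9 270.8]
[-129, 0, 128] [169.2 296.7]
[-63, 0, 22] [154.2 291.7]
[[70, 273, 5, 39, 118], [156, 273, 7, 12, 46], [152, 287, 22, 15, 217], [149, 300, 7, 12, 45]]
230 44444444444444444444444444444444444444444444
235 44444444444444444444444445666665444444444444
240 44444444444444444466666666666666444444444444
245 44444444445666666666
[... 255 characters left out ...]
66663444444444
275 13444466666666666666666666666313552444444444
280 02444466666666666666666666666115664444444444
285 02444456666666666666666666663325665444444444
290 02344456666666666666666666650000024244444444
295 01344446666666666666666666630000000234444444
300 10244446666545666666666666611452003422233444
305 11244445666666666543566666412566665422222224
310 11244445666666666666665555114566666634422224
315 34444444666666666666666666666666666644444444
320 44444444666666666666666666666666666654444444
325 44444444566666666666666666666534444444444444
330 44444444566666666666664444444444444444444444
335 44444444466656534444444444444444444444444444
340 44444444444444444444444444444444444444444444
```

```bash
python3 -c "
from station import ctrl
print(ctrl.job_done())"
```

```text
the job is handed in; nothing more can be done
None
```

The job is handed in, and no verdict came back: by camera measurement two rolls are in the basket, the other five are in the shut roll bin, the scoop is flat on its board and the box bin is unmoved, but a brief scoop jam (about 59 N at the wrist) could have broken the 40 N limit if the gripper body took that load.

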